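# Start the recording with the foot switch, then probe the shield seam

## Task

With the gripper, press the red foot-switch pedal under its clear guard gently but fully down onto its stop, hold it there for a good second to start the recording, and let it come back up. Then take the blue probe from its holder and guide its tip slowly and steadily along the bottom of the seam on the module, lightly touching all the way from the green dots to the red dots. Lower the probe back upright into its holder without dropping it, and leave everything else on the bench alone.

Things in the scene. Friction and masses are not known exactly. Their poses are not given: they have to be found in the camera images.
- footswitch: Industrial foot switch fixed on the bench, left or right (swapped with the module): grey base plate 270 x 190 x 12 mm under a clear plastic guard, open at the front. Origin: centre of the plate's underside; x from the open front to the closed rear, roughly away from the robot; z up. Guard side walls (y = +-85 mm inside) begin at x = 0, the rear wall is at x = 120 mm.
- pedal (a joint): Red ribbed pedal plate, 152 x 95 x 10 mm, hinged at its front (heel) end: axis along the foot switch's y at x = -105, z = 35 mm. Value: angle pressed down, rad; at 0 (released, held up by a spring) it slopes up to the rear by 0.26 rad. The stop lies anywhere from 0.12 to 0.24 rad, different each time. Over 30 N on the pedal damages it.
- pedal_pad (a point): Where to press: upper face of the pedal, mid-width, 90 mm from the hinge, 15 mm in under the guard's roof: come in tilted from the open front. Here the pedal yields at 8 N and needs 10 to 13 N just before the stop, where resistance rises steeply; 18 N holds it on the stop. Nearer the hinge it takes more in proportion (about 30 N at 35 mm). Released: 63 mm over the bench.
- guard_lip (a point): Middle of the lower front edge of the guard's roof, marked with a yellow strip, 207 mm over the bench, 30 mm in front of the foot switch's origin. The roof runs level from here to the rear wall. Axes as the foot switch. Beside the hinge two steel cheeks (y = +-50 to +-61 mm) rise to 48 mm.
- stop_block: Dark steel block 30 x 30 x 12 mm on the base plate under the pedal, 120 mm behind the hinge, carrying a rubber-tipped stop screw (it gives about 1 mm per 5 N) whose height is set differently each time (not reported, hidden by the pedal). Origin: centre of its underside.
- module: Shielded module fixed on the bench: aluminium box 170 x 130 x 50 mm with two white covers; the seam between them is a straight channel 10 mm wide and 4 mm deep with a black bottom, along the module's x at mid-width. Origin: centre of its underside, z up.
- seam_start (a point): Start of the path: on the bottom of the seam channel (46 mm over the bench), on its mid-line, between the two green dots. x points along the seam to the end, z up.
- seam_end (a point): End of the path: the same, between the two red dots, 100 mm from the start.
- probe: Hand probe, about 60 g, 150 mm long: slick white nose 25 mm long, its flat tip 5 mm in diameter, then a square blue handle 18 x 18 mm (faces square to its x and y). Origin: the middle of the tip's end; z from tip to handle. It stands upright in the holder, tip on the bottom of the well. Touch the module with 2 to 5 N: over 15 N harms it.
- probe_tip (a point): The end of the probe's tip (the same point as the body's origin); z towards the handle.
- probe_grip (a point): Where to grip the probe from above: on its axis, 125 mm from the tip.
- holder: Grey holder block fixed on the bench, 64 x 64 x 60 mm, with a square well 23.5 x 23.5 mm (sides along its x and y), 55 mm deep, chamfered at the mouth. The probe's handle has 2.7 mm of play on each side and may lean a little; it stands at the holder's yaw, give or take the play. Origin: centre of its underside.
- holder_well (a point): Centre of the well's bottom, 5 mm over the bench; the mouth is 55 mm above it. z up.
- screwdriver: Bystander: orange-handled screwdriver, 180 mm, lying in front; origin at mid-length on its underside.
- tape_roll: Bystander: yellow roll of tape, 90 mm diameter, 22 mm high; origin under its centre.
- multimeter: Bystander: orange multimeter 150 x 75 x 36 mm; origin under its centre.
- mug: Bystander: white mug, 80 mm diameter, 95 mm high; origin under its centre.
- cleaner_bottle: Bystander: white bottle with a blue cap, 54 mm diameter, 140 mm high; origin under its centre.
- cooling_fan: Bystander: black cooling fan 80 x 80 x 25 mm lying flat; origin under its centre.
- parts_tray: Bystander: blue divided tray 90 x 70 x 22 mm; origin under its centre.
Not all that is in view belongs to the job. Of the things shaped like the module, the aluminium one is meant.

How it is judged:
By the outcome, as a careful person would: the job done as asked, in the order asked, and still so for the second after the job is handed in, with the robot touching nothing.
It also fails if it takes over 72 s, if anything falls off the work surface, if the arm or the gripper's body presses on something with over 40 N, if the wrist force passes 120 N, or if a joint passes its speed limit or range.

## Robot

A 6-joint arm with a two-finger parallel gripper is mounted at the origin on the work surface. World frame = base frame: x ahead of the robot, y to its left, z up, the work surface at z = 0. Lengths are in mm, angles in degrees, forces in N, time in s.
With the tool pointing down it reaches from about 300 to 850 mm from the base axis. Payload 4.2 kg.
Tool frame: the origin (TCP) lies midway between the tips of the shut fingers; the grasp point (between the pads) lies 19 mm behind it; z points along the fingers, y is the line along which they close (so a half turn about z gives the same grasp; the last joint's range is limited). The gripper opens to 91 mm and grips with 3 to 60 N. Pads are 32 mm wide; open, the fingers measure 118 mm over their backs; the gripper's body (76 mm by 178 mm) begins 60 mm behind the grasp point.
Start: joints at [72.422, 18.312, 89.639, -0, 72.044, -1.146], TCP at [162.661, 551.529, 213.976] pointing down, gripper open.
Joint ranges: [-177.97, 177.97], [-48.28, 115.42], [12.27, 149.76], [-77.06, 257.06], [2.81, 150.46], [-146.56, 146.56]. Speed limits (degrees/s): [147.25, 147.25, 180, 180, 180, 180].

## Interface

Orientations are given as [roll, pitch, yaw] about the fixed x, y, z axes, in that order (R = Rz(yaw) Ry(pitch) Rx(roll)).
In Python, from workcell import env gives the robot as it stands.
- The arm moves only by the tool send_rows, never from a script. Its argument "steps" is a list that holds one entry, the list of rows, each a list of 5 numbers: the shift along the tool's x, y, z scaled (see below), then the turn about the tool's z scaled (see below), then the opening, from 0 (shut) to 1 (fully open). In form: [[[dx, dy, dz, yaw, fingers], ...]]. A call has 1 to 5 rows; each row shifts and turns the commanded pose from where the row before left it, along the tool's axes as they then stand; what a row does not reach is not made up. The controller multiplies each number of a shift by 0.04 m and each number of a turn by 0.12 rad. A row lasts 1/12 s, in which the tool goes at most 41.7 mm and 7.16 degrees, less where a joint would pass 70% of its speed; a pose out of reach is approached as far as the arm can. A call with a number of a shift or a turn outside -1 to 1 is refused whole. A call with a gripper value outside its range is refused whole. The fingers move at their own pace and stop on an object; "squeeze" is the grip in N (left out, the last holds). Time passes only in rows, so rows that do not move let the fingers close. It gives the time, the measured TCP pose, the force, the opening and the grip force at its end, in the units of the state.
- env.state(): the state, without advancing time (a new reading comes with each control period).
- env.grab_frame(name): name is "side" or "top" or "wrist"; returns a dict with "pixels" (400x640x3 uint8, red, green, blue), "depth" (400x640 float32, mm along the optical axis (not along the pixel's ray), 0 where there is no reading), "intrinsics" (3x3 intrinsics, pixels), "dist" ([k1, k2, p1, p2, k3] as OpenCV has them; the pictures are not rectified), "cam_to_world" (4x4, takes a point from camera to world coordinates). Camera axes: x right, y down, z forward; pixel columns grow to the right and rows downward; lengths in mm; the calibration is good to about 2 mm. A picture is of the moment at which its call begins.
- env.job_done(): hands the job in; it is judged then, once.
The state is a dict: "time_s": time; "qpos": joint angles; "qvel": joint speeds; "effort": joint torques, N m; "ee_pos": TCP position; "ee_rot": TCP orientation; "force": force on the tool from outside, world axes, zero at the start; "torque": the same for the moment, N m; "gripper_width": finger opening in mm; "gripper_force": force on a finger pad.
Only numpy, scipy, OpenCV 4.12 (cv2) and the standard library are available. Lean on these libraries where they do the work, as an engineer would, in place of code of your own. Each camera call takes 0.05 s, during which the arm holds its last target. There are 200 camera calls.

## Working session

There is one attempt and no reset: what is moved stays moved. The work goes in short steps, Python scripts to look and compute and a tool call to move; the robot and the scene stay as the last step left them, time stands still between calls to the robot, and variables do not carry over. Pictures are saved under pics/ and viewed, at most 10 in all, crops included, and the job is handed in when it is done.

Besides the shell and the picture viewer there is one more tool, called after "Call:" as name(argument=value, ...), one argument or row to a line, values as JSON. send_rows: Moves the arm, as the interface text tells. Shifts and turns lie within -1 to 1; 1 stands for 0.04 m of shift or 0.12 rad of turn. Its arguments: {"type":"object","properties":{"steps":{"type":"array"},"squeeze":{"type":"number"}},"required":["steps"]}

```bash
mkdir -p pics; ls; cat > h.py <<'E'
import numpy as np, cv2
from workcell import env
def grab(n):
    f=env.grab_frame(n); np.savez(f'pics/{n}_last.npz',**{k:np.asarray(v) for k,v in f.items()}); return f
def save(f,name,box=None,s=1):
    im=f['pixels'][...,::-1]
    if box: im=im[box[1]:box[3],box[0]:box[2]]
    cv2.imwrite(f'pics/{name}.png',cv2.resize(np.ascontiguousarray(im),None,fx=s,fy=s,interpolation=cv2.INTER_CUBIC))
def rays(f,uv):
    n=cv2.undistortPoints(np.float64(uv).reshape(-1,1,2),np.float64(f['intrinsics']),np.float64(f['dist'])).reshape(-1,2)
    d=np.c_[n,np.ones(len(n))]; T=np.asarray(f['cam_to_world']); return T[:3,3],d@T[:3,:3].T
def plane(f,uv,z):
    o,d=rays(f,uv); return o+d*((z-o[2])/d[:,2])[:,None]
def cloud(f):
    h,w=f['depth'].shape; v,u=np.mgrid[:h,:w]; o,d=rays(f,np.c_[u.ravel(),v.ravel()])
    return (o+d*f['depth'].reshape(-1,1)).reshape(h,w,3)
E
python3 - <<'E'
from h import *
print(env.state())
for n in ('top','side'):
    f=grab(n); save(f,n+'0'); print(n,f['cam_to_world'],f['intrinsics'],f['dist'])
E
```

```text
pics
{'time_s': 0.0, 'qpos': array([ 7.24217655e+01,  1.83507316e+01,  8.97066362e+01, -3.43212514e-03,
        7.20415416e+01, -1.14475304e+00]), 'qvel': array([-0.01949733,  0.04401666, -0.03885042,  0.04902443,  0.01801437,
       -0.00660969]), 'effort': array([-5.27826614e-04, -4.12468350e+01, -2.31968290e+01,  7.26736570e-02,
        4.59161145e-02, -1.42457034e-04]), 'ee_pos': array([162.52511325, 551.0353275 , 213.12782031]), 'ee_rot': array([-1.79901045e+02,  1.28638178e-03,  1.63567581e+02]), 'force': array([-0.12416465, -0.00631164, -0.42623144]), 'torque': array([-0.00606716,  0.0222408 , -0.0036969 ]), 'gripper_force': 0.0, 'gripper_width': 91.24686773317558}
top [[-2.22203912e-02 -9.88450927e-01  1.49903365e-01  3.52689485e+02]
 [-9.99737870e-01  2.27963842e-02  2.12497269e-03 -2.08899304e+01]
 [-5.51768592e-03 -1.49816853e-01 -9.88698369e-01  1.31253962e+03]
 [ 0.00000000e+00  0.00000000e+00  0.00000000e+00  1.00000000e+00]] [[375.26973308   0.         320.00740802]
 [  0.         375.26973308 196.03144716]
 [  0.           0.           1.        ]] [0.02079285 0.         0.         0.         0.        ]
side [[ 9.73838039e-01 -1.58987677e-01  1.62364998e-01  2.94608062e+02]
 [-2.27014752e-01 -6.48617603e-01  7.26470583e-01 -9.58566289e+02]
 [-1.01870747e-02 -7.44323938e-01 -6.67741042e-01  1.00722126e+03]
 [ 0.00000000e+00  0.00000000e+00  0.00000000e+00  1.00000000e+00]] [[402.77653541   0.         313.79644966]
 [  0.         402.77653541 202.69915558]
 [  0.           0.           1.        ]] [-0.06519  0.       0.       0.       0.     ]
```

View pics/top0.png

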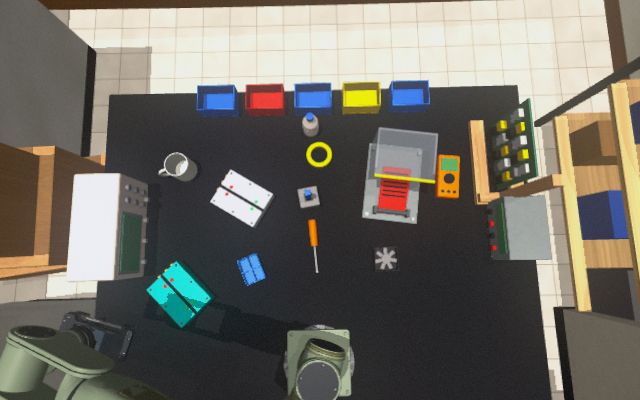

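View pics/side0.png

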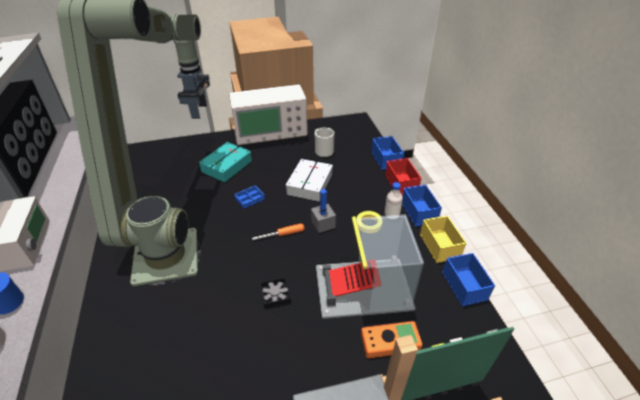

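```bash
python3 - <<'E'
from h import *
f=grab('top'); g=grab('side')
a=cv2.resize(f['pixels'][160:240,200:330,::-1],None,fx=6,fy=6,interpolation=cv2.INTER_CUBIC)[:, :780]
b=cv2.resize(f['pixels'][120:230,355:465,::-1],None,fx=5,fy=5,interpolation=cv2.INTER_CUBIC)
cv2.imwrite('pics/a.png',a); cv2.imwrite('pics/b.png',b)
for nm,F in(('top',f),('side',g)):
    h=cv2.cvtColor(F['pixels'],cv2.COLOR_RGB2HSV)
    def comps(t,m,lo):
        n,l,s,c=cv2.connectedComponentsWithStats(m.astype(np.uint8))
        for i in range(1,n):
            if s[i,4]>=lo: print(nm,t,c[i].round(2),s[i])
    H,S,V=h[...,0],h[...,1],h[...,2]
    comps('green',(abs(H.astype(int)-60)<20)&(S>70)&(V>60),2)
    comps('yellow',(abs(H.astype(int)-29)<5)&(S>120)&(V>120),20)
    comps('red',((H<6)|(H>174))&(S>120)&(V>80),2)
    comps('blue',(abs(H.astype(int)-110)<12)&(S>120)&(V>60),10)
E
```

```text
top green [532.69 136.95] [528  98  10  78 149]
top green [449.14 164.18] [441 158  17  13 197]
top green [255.83 201.17] [255 200   3   3   6]
top green [501.39 228.76] [496 203  12  51 323]
top green [251.29 208.  ] [250 207   3   3   7]
top green [123.5 216. ] [123 215   2   3   6]
top green [133. 218.] [132 217   3   3   4]
top green [123.6 220.8] [123 219   2   4   5]
top green [139.5 218.5] [139 218   2   2   2]
top green [136.5 221.5] [136 221   2   2   2]
top green [137.07 226.93] [133 224   7   6  15]
top green [122.59 231.  ] [122 226   2  10  17]
top green [129.5 228.5] [129 228   2   2   2]
top green [138.2 232.4] [137 231   3   3   5]
top green [133.61 257.07] [125 234  15  37 187]
top green [138.12 237.  ] [137 235   3   5   8]
top green [122.4 238.8] [122 237   2   4   5]
top green [128.5 236.5] [128 236   2   2   2]
top green [129.  240.5] [129 240   1   2   2]
top green [121.12 258.06] [120 244   4  27  50]
top green [128.67 246.33] [128 246   2   2   3]
top green [127.  251.5] [127 251   1   2   2]
top green [129.17 254.33] [128 253   3   3   6]
top green [124.33 25
[... 1776 characters left out ...]
2]
side green [405.66 330.62] [397 324  20  18 180]
side green [454.38 363.43] [ 402  328  111   72 4123]
side yellow [367.29 213.52] [357 211  23   7  93]
side yellow [358.39 240.48] [352 216  15  51 179]
side yellow [442.39 238.16] [424 219  42  30 334]
side red [402.46 173.11] [386 158  35  36 728]
side red [351.19 279.07] [ 329  263   51   33 1110]
side blue [385.2  150.18] [371 136  34  34 697]
side blue [395.93 185.56] [393 182   7   8  41]
side blue [249.34 196.21] [234 185  31  24 478]
side blue [419.61 204.14] [ 403  186   38   41 1036]
side blue [323.19 200.55] [320 189   8  26 148]
side blue [467.26 279.36] [ 442  254   52   53 1815]
side blue [  8.4  294.35] [  0 272  23  42 667]
```

View pics/a.png

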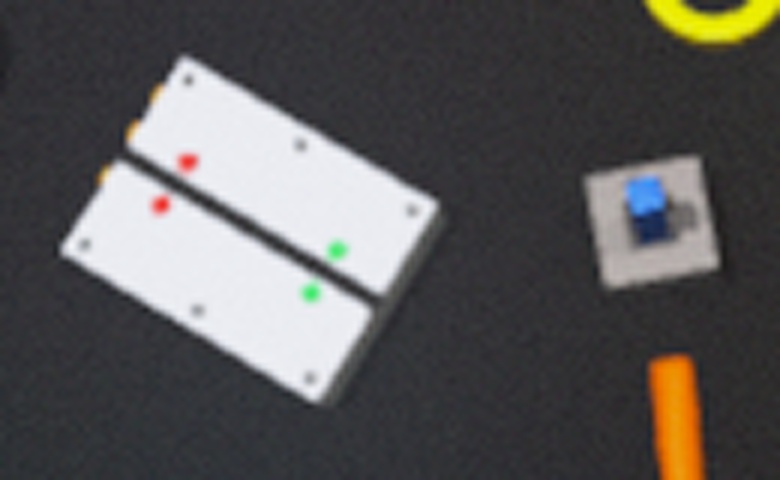

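View pics/b.png

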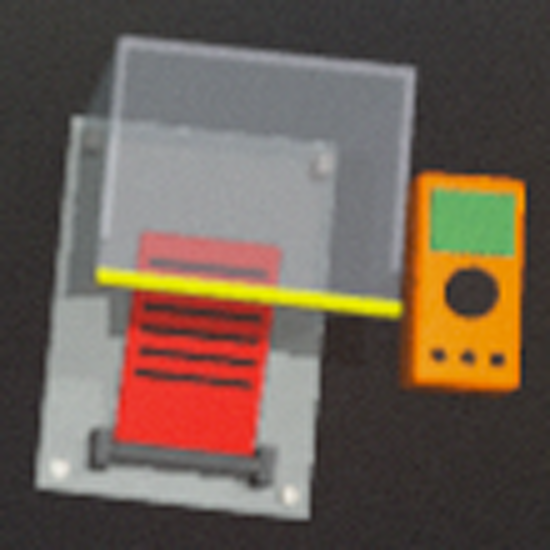

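```bash
python3 - <<'E'
from h import *
from scipy.spatial.transform import Rotation as R
L=lambda n:dict(np.load(f'pics/{n}_last.npz'))
f=L('top'); g=L('side')
d=plane(f,[[255.83,201.17],[251.29,208.],[230.8,186.4],[226.5,193.5]],50)
s=(d[0]+d[1])/2;e=(d[2]+d[3])/2
print('dots',d.round(1),'start',s,'end',e,np.linalg.norm(e-s),np.degrees(np.arctan2(*(e-s)[1::-1])),np.linalg.norm(d[0]-d[1]))
h=cv2.cvtColor(f['pixels'],cv2.COLOR_RGB2HSV); m=(abs(h[...,0].astype(int)-29)<5)&(h[...,1]>120)&(h[...,2]>120)
m[:, :370]=0; m[:,440:]=0; m[:170]=0;m[190:]=0
v,u=np.nonzero(m); P=plane(f,np.c_[u,v],207)[:,:2]; c=P.mean(0); w=np.linalg.svd(P-c)[2][0]; t=(P-c)@w
print('strip mid',c+w*(t.max()+t.min())/2,'len',np.ptp(t),'dir',w,'width',((P-c)@[-w[1],w[0]]).std()*3.46)
# side-view strip ends and red
print('pedal red top', plane(f,[[378.5,210],[406,211.5]],42))
print('plate corners',plane(f,[[370,143.4],[421,149],[363,217.3],[416.4,223.6]],12).round(1))
print('holder corners',plane(f,[[200+585/6,160+178/6],[200+698/6,160+157/6],[200+718/6,160+266/6],[200+607/6,160+287/6]],60).round(1))
print('probe top',plane(f,[[200+646/6,160+193/6]],150))
W=grab('wrist'); st=env.state(); T=R.from_euler('xyz',st['ee_rot'],degrees=True).as_matrix()
print('wristcam in tool',T.T@(W['cam_to_world'][:3,3]-st['ee_pos']),(T.T@W['cam_to_world'][:3,:3]).round(2),W['intrinsics'])
C=cloud(f)
for n,(u,v) in dict(strip=(405,178),mod=(240,188),base=(370,205),holder=(300,190),bench=(330,200)).items(): print(n,C[v,u])
E
```

```text
dots [[531.5 200.2  50. ]
 [508.5 215.5  50. ]
 [584.4 285.8  50. ]
 [560.2 300.1  50. ]] start [519.98566354 207.81101799  50.        ] end [572.29487339 292.94394863  50.        ] 99.91931402390804 58.43170605823684 27.621299715962454
strip mid [ 568.51212694 -272.18700413] len 182.63642450593687 dir [0.1385212  0.99035947] width 9.544003067236495
pedal red top [[ 492.70941845 -215.94130905   42.        ]
 [ 485.49115549 -308.85128291   42.        ]]
plate corners [[ 736.1 -201.    12. ]
 [ 710.9 -381.4   12. ]
 [ 471.8 -165.7   12. ]
 [ 445.8 -349.1   12. ]]
holder corners [[566.1  57.5  60. ]
 [576.7  -6.5  60. ]
 [514.4 -16.4  60. ]
 [504.   46.   60. ]]
probe top [[542.10897406  20.06006043 150.        ]]
wristcam in tool [  68.68980902    0.88265875 -170.82667171] [[ 0.   -0.97 -0.24]
 [ 1.    0.   -0.  ]
 [ 0.   -0.24  0.97]] [[317.34992548   0.         321.27106927]
 [  0.         317.34992548 194.07561967]
 [  0.           0.           1.        ]]
strip [ 567.11225254 -271.90973766  216.82697045]
mod [578.12284456 254.31604218  50.1079988 ]
base [ 513.93793017 -191.46338275   14.22471996]
holder [564.14451104  48.83278505  63.87583943]
bench [537.23678905 -53.12455797  -3.769493  ]
```

Call:
send_rows(
  steps=[
    [[0,0,0,-0.64,0],[0,0,0,-0.64,0],[-0.2,-0.35,0,0,0],[-0.43,-0.76,0,0,0],[-0.43,-0.76,0,0,0]],
  ],
  squeeze=20,
)

```text
time_s: 0.67
ee_pos: [194.7, 471.3, 213.4]
ee_rot: [-180.0, -0.0, 172.5]
force: [1.2, -0.3, 0.9]
gripper_width: 60.8
gripper_force: 0.0
```

Call:
send_rows(
  steps=[
    [[-0.43,-0.76,0,0,0],[-0.43,-0.76,0,0,0],[-0.43,-0.76,0,0,0],[-0.43,-0.76,0,0,0],[-0.43,-0.76,0,0,0]],
  ],
)

```text
time_s: 1.08
ee_pos: [260.0, 308.0, 214.0]
ee_rot: [180.0, 0.0, 172.4]
force: [0.8, -0.4, -0.2]
gripper_width: 27.4
gripper_force: 0.0
```

Call:
send_rows(
  steps=[
    [[-0.43,-0.76,0,0,0],[-0.43,-0.76,0,0,0],[-0.43,-0.76,0,0,0],[-0.43,-0.76,0,0,0],[-0.43,-0.76,0,0,0]],
  ],
)

```text
time_s: 1.5
ee_pos: [325.0, 146.0, 214.1]
ee_rot: [180.0, 0.0, 172.4]
force: [0.4, -0.2, -0.5]
gripper_width: 0.6
gripper_force: 0.0
```

Call:
send_rows(
  steps=[
    [[-0.43,-0.76,0,0,0],[-0.43,-0.76,0,0,0],[-0.43,-0.76,0,0,0],[-0.43,-0.76,0,0,0],[-0.43,-0.76,0,0,0]],
  ],
)

```text
time_s: 1.92
ee_pos: [390.1, -16.2, 214.1]
ee_rot: [180.0, 0.0, 172.3]
force: [0.9, 1.0, -0.2]
gripper_width: 0.4
gripper_force: 0.0
```

Call:
send_rows(
  steps=[
    [[-0.43,-0.76,0,0,0],[-0.43,-0.76,0,0,0],[-0.43,-0.76,0,0,0],[-0.2,-0.35,0,0,0],[0,0,0,0,0]],
  ],
)

```text
time_s: 2.33
ee_pos: [436.3, -129.6, 213.7]
ee_rot: [-179.9, 0.0, 172.2]
force: [-0.2, -0.2, 0.4]
gripper_width: 0.7
gripper_force: 0.0
```

Call:
send_rows(
  steps=[
    [[-0.43,-0.77,0,0,0],[-0.43,-0.77,0,0,0],[-0.43,-0.77,0,0,0],[-0.43,-0.77,0,0,0],[0,0,0,0,0]],
  ],
)

```text
time_s: 2.75
ee_pos: [488.9, -262.0, 213.4]
ee_rot: [-179.9, 0.1, 172.2]
force: [1.1, 1.0, -0.6]
gripper_width: 0.4
gripper_force: 0.0
```

```bash
python3 - <<'E'
from h import *
f=grab('wrist'); save(f,'w1'); st=env.state(); print(st['ee_pos'],st['ee_rot'],st['qpos'])
h=cv2.cvtColor(f['pixels'],cv2.COLOR_RGB2HSV); H,S,V=[h[...,i].astype(int) for i in range(3)]
m=((abs(H-29)<5)&(S>120)&(V>100)).astype(np.uint8)
C=cloud(f)
n,l,s,c=cv2.connectedComponentsWithStats(m)
i=1+np.argmax(s[1:,4]); print(s[i],c[i])
v,u=np.nonzero(l==i); print('strip depth xyz',np.median(C[v,u],0))
r=((H<8)|(H>172))&(S>120)&(V>80); n,l,s,c=cv2.connectedComponentsWithStats(r.astype(np.uint8)); i=1+np.argmax(s[1:,4]); print('red',s[i],c[i])
E
```

```text
[ 487.43647663 -259.17742765  213.26180893] [ 1.79976962e+02 -2.52019673e-02  1.72239298e+02] [-2.92013249e+01  1.62878206e+01  9.26877436e+01  1.29321008e-02
  7.10563156e+01 -1.11444820e+02]
[149 277  55  26 678] [178.70943953 291.70058997]
strip depth xyz [ 610.98486135 -448.22084073   36.19630376]
red [ 283  183   85   42 2357] [321.95417904 201.16461604]
```

View pics/w1.png

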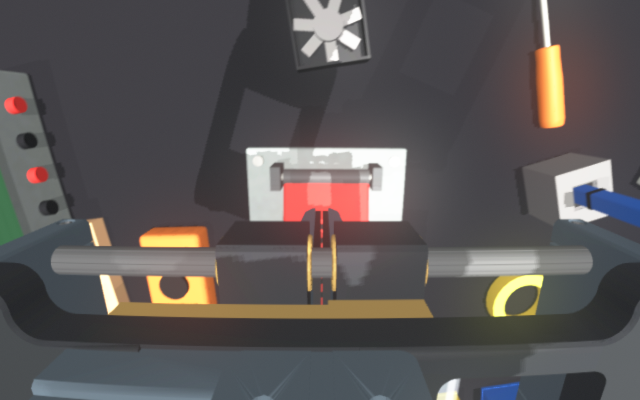

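```bash
python3 - <<'E'
from h import *
f=dict(np.load('pics/wrist_last.npz')); C=cloud(f)
print(f['cam_to_world'].round(3))
for u in (130,180,280,400,420):
  for v in (300,306,311,316): print(u,v,f['pixels'][v,u],f['depth'][v,u],C[v,u].round(1))
h=cv2.cvtColor(f['pixels'],cv2.COLOR_RGB2HSV); H,S,V=[h[...,i].astype(int) for i in range(3)]
m=((abs(H-22)<8)&(S>120)&(V>80)); m[:298]=0; m[322:]=0; m[:,:100]=0; m[:,440:]=0
v,u=np.nonzero(m)
for a in range(105,440,25): k=abs(u-a)<3; print(a, v[k].min() if k.any() else 0, v[k].max() if k.any() else 0)
print(u.min(),u.max())
# plate edge & hinge cylinder & cheeks
print('plate front corners z12',plane(f,[[247,149],[406,149]],12).round(1))
print('plate sides',plane(f,[[247,218],[405,218]],12).round(1))
print('red bottom edge/hinge',plane(f,[[283,183],[368,183]],42).round(1))
E
```

```text
[[ 1.35000e-01  9.61000e-01  2.42000e-01  4.20808e+02]
 [ 9.91000e-01 -1.30000e-01 -3.50000e-02 -2.51269e+02]
 [-2.00000e-03  2.45000e-01 -9.70000e-01  3.84224e+02]
 [ 0.00000e+00  0.00000e+00  0.00000e+00  1.00000e+00]]
130 300 [92 78 73] 434.83768 [ 6.334e+02 -5.536e+02 -1.000e-01]
130 306 [163 132  79] 73.064156 [ 457.9 -302.3  320. ]
130 311 [163 132  79] 71.441086 [ 458.2 -301.4  321.7]
130 316 [74 62 54] 67.27048 [ 457.1 -298.6  325.6]
180 300 [255 238 122] 393.0652 [ 620.4 -459.3   36.3]
180 306 [165 132  79] 73.5987 [ 459.6 -290.4  319.4]
180 311 [165 131  79] 71.88761 [ 459.8 -289.7  321.2]
180 316 [156 125  76] 70.85894 [ 460.3 -289.3  322.4]
280 300 [76 75 78] 76.826515 [ 462.9 -267.3  316.1]
280 306 [157 129  78] 74.14039 [ 462.8 -267.   318.8]
280 311 [157 128  78] 72.457985 [ 463.  -266.8  320.6]
280 316 [156 128  77] 71.65339 [ 463.6 -266.8  321.6]
400 300 [144 120  77] 76.31511 [ 466.6 -238.4  316.5]
400 306 [156 129  78] 74.48436 [ 466.9 -238.9  318.5]
400 311 [156 129  78] 72.58831 [ 466.9 -239.3  320.4]
400 316 [157 129  78] 70.289505 [ 466.5 -239.8  322.7]
420 300 [149 124  78] 76.238846 [ 467.3 -233.5  316.6]
420 306 [156 129  78] 73.5281 [ 467.  -234.3  319.3]
420 311 [157 129  79] 72.98318 [ 467.8 -234.6  320.1]
420 316 [154 127  77] 70.48389 [ 467.3 -235.3  322.6]
105 0 0
130 302 315
155 298 315
180 298 316
205 298 317
230 305 317
255 305 317
280 305 317
305 305 317
330 301 317
355 301 317
380 301 317
405 300 317
430 309 316
108 432
plate front corners z12 [[ 448.1 -343.9   12. ]
 [ 473.2 -159.    12. ]]
plate sides [[ 531.8 -360.2   12. ]
 [ 558.1 -166.3   12. ]]
red bottom edge/hinge [[ 488.2 -303.9   42. ]
 [ 500.8 -211.    42. ]]
```

Call:
send_rows(
  steps=[
    [[-0.34,0,-0.67,0,0],[-0.34,0,-0.67,0,0],[-0.34,0,-0.67,0,0],[-0.34,0,-0.67,0,0],[0,0,0,0,0]],
  ],
)

```text
time_s: 3.22
ee_pos: [544.1, -264.1, 326.6]
ee_rot: [-179.9, 0.6, 172.5]
force: [-0.3, -0.5, -0.8]
gripper_width: 0.6
gripper_force: 0.0
```

Call:
send_rows(
  steps=[
    [[0,0,0,0,0],[0,0,0,0,0]],
  ],
)

```text
time_s: 3.38
ee_pos: [539.8, -263.5, 320.3]
ee_rot: [179.9, -0.1, 172.4]
force: [-0.4, 0.0, 0.4]
gripper_width: 0.3
gripper_force: 0.0
```

```bash
python3 - <<'E'
from h import *
f=grab('wrist'); save(f,'w2'); st=env.state(); print(st['ee_pos'],st['ee_rot'])
h=cv2.cvtColor(f['pixels'],cv2.COLOR_RGB2HSV); H,S,V=[h[...,i].astype(int) for i in range(3)]
m=((abs(H-29)<7)&(S>110)&(V>90)); m[228:]=0
n,l,s,c=cv2.connectedComponentsWithStats(m.astype(np.uint8))
for i in range(1,n):
  if s[i,4]>30: print(s[i],c[i].round(1))
C=cloud(f)
print(C[219,240:420:40].round(1))
E
```

```text
[ 539.58196224 -263.66467117  319.81978693] [ 1.79919483e+02 -1.75973934e-01  1.72417989e+02]
[497  26  10  61 328] [501.5  56.6]
[172 181  47  47 976] [195.4 200.6]
[457 210  55  18 301] [477.7 217.6]
[221 216  80  12 374] [253.1 219.7]
[349 218  69  10 257] [388.7 219.8]
[474 222  28   6  62] [488.6 224.5]
[[ 553.4 -338.9  217. ]
 [ 559.  -303.1  214.2]
 [ 523.8 -261.   335.5]
 [ 569.4 -230.1  212.1]
 [ 573.4 -193.8  215. ]]
```

View pics/w2.png

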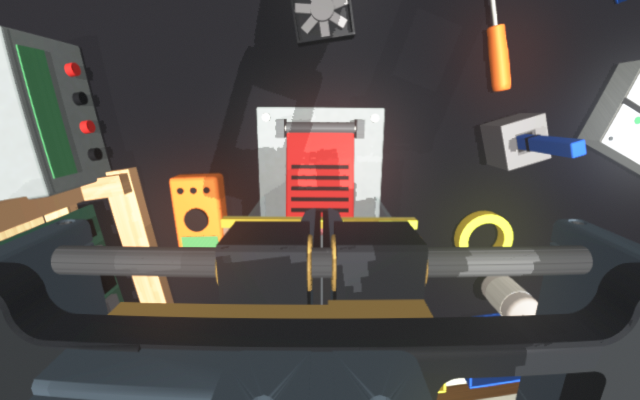

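```bash
python3 - <<'E'
from h import *
f=dict(np.load('pics/wrist_last.npz'))
h=cv2.cvtColor(f['pixels'],cv2.COLOR_RGB2HSV); H,S,V=[h[...,i].astype(int) for i in range(3)]
m=((abs(H-29)<7)&(S>110)&(V>90)); m[:212]=0; m[228:]=0; m[:,:215]=0; m[:,425:]=0
P=[]
for u in list(range(226,300,6))+list(range(352,414,6)):
    v=np.nonzero(m[:,u])[0]; P.append((u,v.min()-.5))
Q=plane(f,P,207)[:,:2]; c=np.polyfit(Q[:,1],Q[:,0],1); print('strip x=a*y+b',c,'yaw',np.degrees(np.arctan(-c[0])),'rms',np.std(Q[:,0]-np.polyval(c,Q[:,1])))
v,u=np.nonzero(m); print('u ends',u.min(),u.max(), 'ends',plane(f,[[u.min()-.5,220],[u.max()+.5,220]],207))
# plate front edge: brightness step
g=cv2.GaussianBlur(cv2.cvtColor(f['pixels'],cv2.COLOR_RGB2GRAY),(0,0),1).astype(float)
E=[]
for a in range(266,376,6):
    d=np.diff(g[95:118,a]); k=d.argmax(); 
    k+=.5*(d[k-1]-d[k+1])/(d[k-1]-2*d[k]+d[k+1]); E.append((a,95+k+.5))
Q=plane(f,E,12)[:,:2]; c=np.polyfit(Q[:,1],Q[:,0],1); print('front',c,np.degrees(np.arctan(-c[0])),np.std(Q[:,0]-np.polyval(c,Q[:,1])))
for vv in (120,150,180):
    d=np.diff(g[vv,250:264]); e=np.diff(g[vv,375:392]); p=plane(f,[[250+d.argmax()+.5,vv],[375+e.argmin()+.5,vv]],12)[:,:2]; print('sides',p.round(1),np.linalg.norm(p[0]-p[1]))
red=((H<8)|(H>172))&(S>120)&(V>80); 
rr=np.nonzero(red[160,260:380])[0]+260; p=plane(f,[[rr.min()-.5,160],[rr.max()+.5,160]],50); print('pedal',p)
E
```

```text
strip x=a*y+b [1.41270095e-01 6.02092763e+02] yaw -8.040970098563148 rms 0.3935915693837424
u ends 215 417 ends [[ 554.16104197 -366.40452312  207.        ]
 [ 579.5207297  -175.5224592   207.        ]]
front [1.43156739e-01 4.96185251e+02] -8.146923907241431 0.10291847024911989
sides [[ 465.9 -348.9]
 [ 490.8 -161.2]] 189.30297244868123
sides [[ 509.8 -355.2]
 [ 534.6 -168.1]] 188.68057439090168
sides [[ 555.5 -361.8]
 [ 580.2 -175.2]] 188.23017292062272
pedal [[ 525.99386734 -309.307881     50.        ]
 [ 538.32424097 -216.48480637   50.        ]]
```

Call:
send_rows(
  steps=[
    [[0.32,0,0,0.07,0],[0.32,0,0,0,0],[0,0,0.4,0,0],[0,0,0.8,0,0],[0,0,0.8,0,0]],
  ],
)

```text
time_s: 3.85
ee_pos: [514.4, -261.0, 240.3]
ee_rot: [-180.0, 0.1, 171.9]
force: [0.6, 1.0, -0.1]
gripper_width: 0.6
gripper_force: 0.0
```

Call:
send_rows(
  steps=[
    [[0,0,0.8,0,0],[0,0,0.8,0,0],[0,0,0.8,0,0],[0,0,0.8,0,0],[0,0,0.6,0,0]],
  ],
)

```text
time_s: 4.27
ee_pos: [512.4, -259.8, 85.5]
ee_rot: [179.9, -0.3, 171.9]
force: [0.1, -0.4, -0.9]
gripper_width: 0.5
gripper_force: 0.0
```

Call:
send_rows(
  steps=[
    [[0,0,0.3,0,0],[0,0,0.2,0,0],[0,0,0,0,0],[0,0,0,0,0],[0,0,0,0,0]],
  ],
)

```text
time_s: 4.68
ee_pos: [515.8, -261.8, 70.1]
ee_rot: [-180.0, 0.1, 171.9]
force: [-0.4, 0.3, 1.2]
gripper_width: 0.4
gripper_force: 0.0
```

```bash
cat >> h.py <<'E'
def show():
    s=env.state(); x,y,z=s['ee_pos']; print('t %.2f'%s['time_s'],s['ee_pos'].round(2),s['ee_rot'].round(2),'F',s['force'].round(2),'T',s['torque'].round(2),'w %.1f'%s['gripper_width'],'gf %.1f'%s['gripper_force'],'L %.2f M %.2f'%(.99*x-.1409*y,.1409*x+.99*y))
E
python3 -c "
from h import *
show()"
```

```text
t 4.68 [ 515.83 -261.8    70.09] [-1.7997e+02  9.0000e-02  1.7189e+02] F [-0.38  0.25  1.2 ] T [ 0.06  0.04 -0.  ] w 0.4 gf 0.0 L 547.56 M -186.50
```

Call:
send_rows(
  steps=[
    [[-0.07,0.02,0,0,0],[-0.07,0,0,0,0],[-0.06,0,0,0,0],[0,0,0,0,0],[0,0,0,0,0]],
  ],
)

```text
time_s: 5.1
ee_pos: [523.8, -262.0, 69.4]
ee_rot: [-180.0, 0.0, 171.9]
force: [1.0, 0.0, -0.2]
gripper_width: 0.3
gripper_force: 0.0
```

```bash
python3 - <<'E'
from h import *
show()
f=grab('side'); save(f,'s2',(300,190,440,330),5); show()
E
```

```text
t 5.10 [ 523.76 -262.     69.35] [-1.8000e+02  3.0000e-02  1.7189e+02] F [ 1.04  0.05 -0.19] T [ 0.05  0.06 -0.  ] w 0.3 gf 0.0 L 555.44 M -185.58
t 5.15 [ 523.53 -261.94   69.19] [1.8000e+02 1.0000e-02 1.7189e+02] F [-0.13 -0.06 -0.01] T [0.03 0.04 0.02] w 0.3 gf 0.0 L 555.21 M -185.55
```

View pics/s2.png

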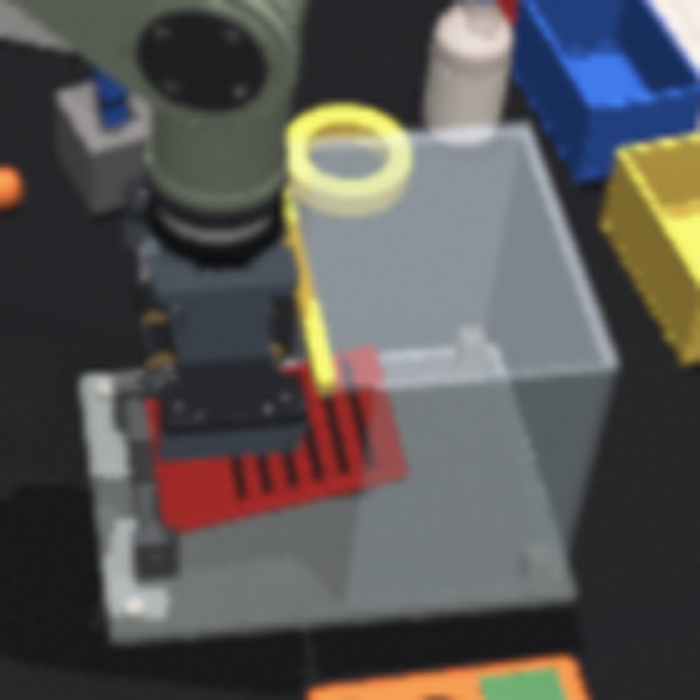

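Call:
send_rows(
  steps=[
    [[0,0,0.1,0,0],[0,0,0.1,0,0],[0,0,0.1,0,0],[0,0,0.03,0,0],[0,0,0.0,0,0]],
  ],
)

```text
time_s: 5.57
ee_pos: [522.9, -261.7, 55.1]
ee_rot: [180.0, -0.1, 171.9]
force: [0.1, 0.4, 0.3]
gripper_width: 0.4
gripper_force: 0.0
```

Call:
send_rows(
  steps=[
    [[0,0,0.02,0,0],[0,0,0.02,0,0],[0,0,0.02,0,0],[0,0,0.02,0,0],[0,0,0.0,0,0]],
  ],
)

```text
time_s: 5.98
ee_pos: [523.7, -262.1, 53.6]
ee_rot: [-180.0, 0.1, 171.9]
force: [-0.5, 0.9, 5.1]
gripper_width: 0.6
gripper_force: 2.6
```

Call:
send_rows(
  steps=[
    [[0,0,0.02,0,0],[0,0,0.02,0,0],[0,0,0.0,0,0]],
  ],
)

```text
time_s: 6.23
ee_pos: [523.9, -262.1, 53.1]
ee_rot: [-180.0, 0.1, 171.9]
force: [-2.9, 1.4, 12.8]
gripper_width: 0.4
gripper_force: 6.5
```

Call:
send_rows(
  steps=[
    [[0,0,0.02,0,0],[0,0,0.02,0,0],[0,0,0.0,0,0]],
  ],
)

```text
time_s: 6.48
ee_pos: [524.3, -262.1, 52.0]
ee_rot: [-180.0, 0.2, 171.9]
force: [-3.6, 2.6, 13.0]
gripper_width: 0.4
gripper_force: 6.9
```

```bash
python3 -c "
from h import *
show()"
```

```text
t 6.48 [ 524.29 -262.14   51.96] [-1.7997e+02  1.7000e-01  1.7189e+02] F [-3.6   2.6  13.04] T [0.38 0.35 0.01] w 0.4 gf 6.9 L 555.98 M -185.65
```

Call:
send_rows(
  steps=[
    [[0,0,0.02,0,0],[0,0,0.02,0,0],[0,0,0.02,0,0],[0,0,0.02,0,0],[0,0,0.01,0,0]],
  ],
)

```text
time_s: 6.9
ee_pos: [525.1, -262.3, 49.0]
ee_rot: [-180.0, 0.3, 171.9]
force: [-2.1, 3.3, 15.4]
gripper_width: 0.1
gripper_force: 8.1
```

Call:
send_rows(
  steps=[
    [[0,0,0.01,0,0],[0,0,0,0,0]],
  ],
)

```text
time_s: 7.07
ee_pos: [525.2, -262.3, 48.7]
ee_rot: [-180.0, 0.3, 171.9]
force: [-3.3, 2.6, 15.4]
gripper_width: 0.4
gripper_force: 8.1
```

Call:
send_rows(
  steps=[
    [[0,0,0.01,0,0],[0,0,0,0,0]],
  ],
)

```text
time_s: 7.23
ee_pos: [525.3, -262.3, 48.4]
ee_rot: [-180.0, 0.3, 171.9]
force: [-1.3, 2.4, 16.5]
gripper_width: 0.7
gripper_force: 8.3
```

Call:
send_rows(
  steps=[
    [[0.01,0,0.01,0,0],[0,0,0.01,0,0],[0,0,0,0,0]],
  ],
)

```text
time_s: 7.48
ee_pos: [525.4, -262.4, 47.8]
ee_rot: [-179.9, 0.4, 171.9]
force: [-1.9, 3.7, 16.6]
gripper_width: 0.4
gripper_force: 8.5
```

Call:
send_rows(
  steps=[
    [[0.01,0,0.01,0,0],[0,0,0,0,0]],
  ],
)

```text
time_s: 7.65
ee_pos: [525.4, -262.4, 47.6]
ee_rot: [-179.9, 0.4, 171.9]
force: [-0.3, 2.5, 17.0]
gripper_width: 0.6
gripper_force: 8.6
```

Call:
send_rows(
  steps=[
    [[0,0,0.01,0,0],[0,0,0,0,0]],
  ],
)

```text
time_s: 7.82
ee_pos: [525.5, -262.4, 47.3]
ee_rot: [-179.9, 0.4, 171.9]
force: [-1.0, 3.0, 17.9]
gripper_width: 0.6
gripper_force: 8.7
```

Call:
send_rows(
  steps=[
    [[0,0,0.01,0,0],[0,0,0,0,0]],
  ],
)

```text
time_s: 7.98
ee_pos: [525.6, -262.4, 46.9]
ee_rot: [-179.9, 0.4, 171.9]
force: [-1.1, 2.1, 18.6]
gripper_width: 0.2
gripper_force: 8.8
```

Call:
send_rows(
  steps=[
    [[0,0,0.01,0,0],[0,0,0,0,0]],
  ],
)

```text
time_s: 8.15
ee_pos: [525.7, -262.4, 46.6]
ee_rot: [-179.9, 0.5, 171.9]
force: [-0.6, 3.0, 18.3]
gripper_width: 0.6
gripper_force: 9.0
```

Call:
send_rows(
  steps=[
    [[0,0,0.01,0,0],[0,0,0,0,0]],
  ],
)

```text
time_s: 8.32
ee_pos: [525.7, -262.4, 46.3]
ee_rot: [-179.9, 0.5, 171.9]
force: [-1.3, 4.0, 18.8]
gripper_width: 0.8
gripper_force: 9.1
```

Call:
send_rows(
  steps=[
    [[0.01,0,0.01,0,0],[0,0,0,0,0]],
  ],
)

```text
time_s: 8.48
ee_pos: [525.8, -262.4, 46.1]
ee_rot: [-179.9, 0.5, 171.9]
force: [0.0, 3.5, 18.2]
gripper_width: 0.6
gripper_force: 9.2
```

Call:
send_rows(
  steps=[
    [[0.01,0,0.01,0,0],[0,0,0,0,0]],
  ],
)

```text
time_s: 8.65
ee_pos: [525.8, -262.4, 45.8]
ee_rot: [-179.9, 0.6, 171.8]
force: [0.4, 4.1, 19.2]
gripper_width: 0.4
gripper_force: 9.3
```

Call:
send_rows(
  steps=[
    [[0,0,0.01,0,0],[0,0,0,0,0]],
  ],
)

```text
time_s: 8.82
ee_pos: [525.9, -262.4, 45.5]
ee_rot: [-179.9, 0.6, 171.9]
force: [0.4, 3.7, 19.4]
gripper_width: 0.3
gripper_force: 9.5
```

Call:
send_rows(
  steps=[
    [[0,0,0.01,0,0],[0,0,0,0,0]],
  ],
)

```text
time_s: 8.98
ee_pos: [526.0, -262.5, 45.2]
ee_rot: [-179.9, 0.6, 171.8]
force: [1.6, 4.2, 19.4]
gripper_width: 0.3
gripper_force: 9.6
```

Call:
send_rows(
  steps=[
    [[0,0,0.01,0,0],[0,0,0,0,0]],
  ],
)

```text
time_s: 9.15
ee_pos: [526.0, -262.4, 44.8]
ee_rot: [-179.9, 0.6, 171.8]
force: [1.4, 3.5, 19.3]
gripper_width: 0.7
gripper_force: 9.7
```

Call:
send_rows(
  steps=[
    [[0,0,0.01,0,0],[0,0,0,0,0]],
  ],
)

```text
time_s: 9.32
ee_pos: [526.1, -262.4, 44.5]
ee_rot: [-179.9, 0.6, 171.8]
force: [-0.1, 4.3, 19.3]
gripper_width: 0.8
gripper_force: 9.9
```

Call:
send_rows(
  steps=[
    [[0,0,0.01,0,0],[0,0,0,0,0]],
  ],
)

```text
time_s: 9.48
ee_pos: [526.1, -262.5, 44.2]
ee_rot: [-179.9, 0.6, 171.8]
force: [1.0, 4.3, 20.6]
gripper_width: 0.4
gripper_force: 10.2
```

Call:
send_rows(
  steps=[
    [[0,0,0.01,0,0],[0,0,0,0,0]],
  ],
)

```text
time_s: 9.65
ee_pos: [526.2, -262.4, 44.1]
ee_rot: [-179.9, 0.6, 171.8]
force: [0.2, 4.1, 22.2]
gripper_width: 0.8
gripper_force: 11.1
```

Call:
send_rows(
  steps=[
    [[0,0,0.01,0,0],[0,0,0,0,0]],
  ],
)

```text
time_s: 9.82
ee_pos: [526.2, -262.5, 44.1]
ee_rot: [-179.9, 0.6, 171.8]
force: [-0.9, 5.4, 24.4]
gripper_width: 0.2
gripper_force: 12.2
```

Call:
send_rows(
  steps=[
    [[0,0,0.01,0,0],[0,0,0,0,0],[0,0,0,0,0]],
  ],
)

```text
time_s: 10.07
ee_pos: [526.2, -262.4, 44.1]
ee_rot: [-179.9, 0.7, 171.9]
force: [-0.9, 6.0, 26.1]
gripper_width: 0.3
gripper_force: 13.2
```

Call:
send_rows(
  steps=[
    [[0,0,0,0,0],[0,0,0,0,0],[0,0,0,0,0],[0,0,0,0,0],[0,0,0,0,0]],
  ],
)

```text
time_s: 10.48
ee_pos: [526.2, -262.5, 44.1]
ee_rot: [-179.9, 0.7, 171.8]
force: [-1.4, 5.8, 26.0]
gripper_width: 0.6
gripper_force: 13.2
```

Call:
send_rows(
  steps=[
    [[0,0,0,0,0],[0,0,0,0,0],[0,0,0,0,0],[0,0,0,0,0],[0,0,0,0,0]],
  ],
)

```text
time_s: 10.9
ee_pos: [526.2, -262.5, 44.0]
ee_rot: [-179.9, 0.7, 171.8]
force: [-0.0, 4.9, 26.9]
gripper_width: 0.4
gripper_force: 13.2
```

Call:
send_rows(
  steps=[
    [[0,0,0,0,0],[0,0,0,0,0],[0,0,0,0,0],[0,0,0,0,0],[0,0,0,0,0]],
  ],
)

```text
time_s: 11.32
ee_pos: [526.2, -262.5, 44.1]
ee_rot: [-179.9, 0.7, 171.8]
force: [-1.6, 4.9, 27.0]
gripper_width: 0.6
gripper_force: 13.2
```

Call:
send_rows(
  steps=[
    [[0,0,-0.03,0,0],[0,0,-0.04,0,0],[0,0,-0.05,0,0],[0,0,-0.05,0,0],[0,0,-0.05,0,0]],
  ],
)

```text
time_s: 11.73
ee_pos: [524.5, -262.2, 50.8]
ee_rot: [-179.9, 0.4, 171.9]
force: [-1.2, 3.1, 15.0]
gripper_width: 0.3
gripper_force: 7.3
```

Call:
send_rows(
  steps=[
    [[0,0,-0.05,0,0],[0,0,-0.05,0,0],[0,0,-0.05,0,0],[0.05,0,-0.1,0,0],[0.1,0,-0.2,0,0]],
  ],
)

```text
time_s: 12.15
ee_pos: [515.2, -260.5, 64.4]
ee_rot: [180.0, -0.1, 171.9]
force: [-0.5, 0.1, 0.2]
gripper_width: 0.8
gripper_force: 0.0
```

Call:
send_rows(
  steps=[
    [[0.1,0,-0.4,0,0],[0.1,0,-0.8,0,0],[0,0,-0.8,0,0],[0,0,-0.8,0,0],[0,0,-0.8,0,0]],
  ],
)

```text
time_s: 12.57
ee_pos: [507.1, -259.5, 210.7]
ee_rot: [180.0, -0.1, 171.9]
force: [0.1, 0.1, 0.0]
gripper_width: 0.1
gripper_force: 0.0
```

Call:
send_rows(
  steps=[
    [[0.05,0.4,-0.2,0,0.6],[0.05,0.8,0,0,0.6],[0.05,0.8,0,0,0.6],[0.05,0.8,0,0,0.6],[0.05,0.8,0,0,0.6]],
  ],
)

```text
time_s: 12.98
ee_pos: [517.6, -114.6, 217.3]
ee_rot: [180.0, -0.0, 171.8]
force: [0.3, 0.1, -0.5]
gripper_width: 31.2
gripper_force: 0.0
```

Call:
send_rows(
  steps=[
    [[0.05,0.8,0,0,0.6],[0,0.8,0,0,0.6],[0,0.8,0,0,0.6],[0,0.8,0,0,0.6],[0,0.2,0,0,0.6]],
  ],
)

```text
time_s: 13.4
ee_pos: [535.4, 22.9, 217.2]
ee_rot: [179.9, -0.0, 172.1]
force: [0.0, 0.3, -0.5]
gripper_width: 54.5
gripper_force: 0.0
```

Call:
send_rows(
  steps=[
    [[0,0,0,-0.9,0.6],[0,0,0,-0.9,0.6],[0,0,0,-0.77,0.6],[0,0,0,0,0.6],[0,0,0,0,0.6]],
  ],
)

```text
time_s: 13.82
ee_pos: [535.2, 18.7, 217.1]
ee_rot: [-180.0, -0.0, -170.6]
force: [0.8, 0.4, -0.5]
gripper_width: 54.9
gripper_force: 0.0
```

```bash
python3 - <<'E'
from h import *
show(); f=grab('wrist'); save(f,'w3')
g=grab('side'); save(g,'s3')
E
```

```text
t 13.82 [535.24  18.69 217.11] [-1.800e+02 -3.000e-02 -1.706e+02] F [ 0.85  0.37 -0.48] T [ 0.06 -0.03 -0.05] w 54.9 gf 0.0 L 527.25 M 93.92
```

View pics/w3.png

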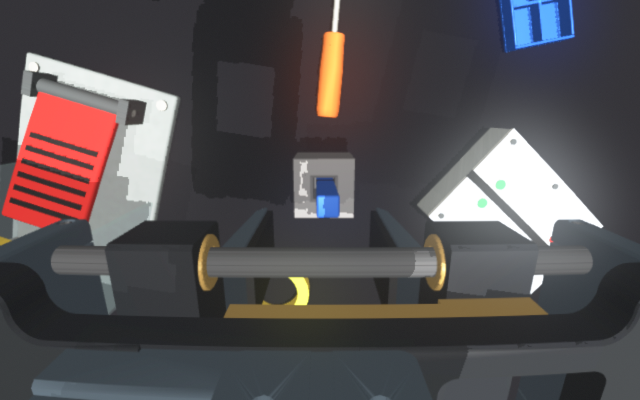

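```bash
python3 - <<'E'
from h import *
f=dict(np.load('pics/wrist_last.npz'))
h=cv2.cvtColor(f['pixels'],cv2.COLOR_RGB2HSV); H,S,V=[h[...,i].astype(int) for i in range(3)]
m=(abs(H-110)<12)&(S>100); m[:150]=0;m[230:]=0;m[:,:280]=0;m[:,:]&=(np.arange(640)<380)
print('V rows',[(v,int(np.median(V[v][m[v]])),np.nonzero(m[v])[0][[0,-1]].tolist()) for v in range(170,226) if m[v].sum()>3])
C=cloud(f); z=C[...,2]
top=m&(z>140); v,u=np.nonzero(top); print('probe top',C[top].mean(0),z[top].min(),z[top].max(),u.min(),u.max(),v.min(),v.max())
r=cv2.minAreaRect(np.float32(plane(f,np.c_[u,v],155)[:,:2])); print(r)
# holder
g=(S<60)&(V>70)&(z>50)&(z<72); g[:140]=0;g[230:]=0;g[:,:285]=0;g[:,365:]=0
v,u=np.nonzero(g); r=cv2.minAreaRect(np.float32(plane(f,np.c_[u,v],60)[:,:2])); print('holder',r,np.median(z[g]))
E
```

```text
V rows [(178, 120, [317, 332]), (179, 102, [317, 332]), (180, 95, [318, 332]), (181, 120, [317, 333]), (182, 123, [317, 333]), (183, 123, [317, 333]), (184, 123, [317, 334]), (185, 123, [317, 334]), (186, 123, [317, 335]), (187, 123, [317, 335]), (188, 123, [317, 335]), (189, 123, [316, 336]), (190, 123, [316, 336]), (191, 123, [316, 336]), (192, 124, [316, 336]), (193, 124, [316, 337]), (194, 130, [316, 337]), (195, 162, [316, 338]), (196, 199, [316, 338]), (197, 218, [316, 339]), (198, 225, [316, 339]), (199, 225, [316, 339]), (200, 225, [316, 339]), (201, 224, [316, 339]), (202, 224, [316, 339]), (203, 223, [316, 339]), (204, 223, [316, 339]), (205, 223, [316, 339]), (206, 223, [317, 339]), (207, 222, [317, 339]), (208, 222, [317, 339]), (209, 221, [317, 339]), (210, 221, [317, 339]), (211, 220, [317, 338]), (212, 220, [317, 338]), (213, 219, [317, 338]), (214, 219, [317, 338]), (215, 215, [317, 338]), (216, 203, [317, 337]), (217, 164, [318, 337])]
probe top [532.7039171   24.3550638  155.18797355] 140.03112726137502 388.103360867466 317 339 181 217
((528.5074462890625, 23.925283432006836), (28.347211837768555, 16.873422622680664), 9.216865539550781)
holder ((541.9688110351562, 23.513822555541992), (64.25173950195312, 64.11038970947266), 9.414472579956055) 60.25211538960542
```

```bash
python3 - <<'E'
from h import *
f=dict(np.load('pics/wrist_last.npz')); 
p=plane(f,[[316,195.5],[339.5,195.5],[338,217.3],[317,217.3],[327.8,206.3]],155)[:,:2]; print(p.round(1),np.linalg.norm(p[0]-p[1]),np.linalg.norm(p[2]-p[3]),np.linalg.norm(p[1]-p[2]))
# module dots
h=cv2.cvtColor(f['pixels'],cv2.COLOR_RGB2HSV); H,S,V=[h[...,i].astype(int) for i in range(3)]
m=((abs(H-60)<20)&(S>70)&(V>60)).astype(np.uint8); m[230:]=0; m[:,:400]=0
n,l,s,c=cv2.connectedComponentsWithStats(m); 
for i in range(1,n):
  if s[i,4]>8: print(s[i,4],c[i],plane(f,[c[i]],50).round(1))
# green-point midpoint vs seam direction later
print(f['cam_to_world'][:3,3])
# pedal state: side view compare red mask
a=cv2.cvtColor(cv2.imread('pics/side0.png'),cv2.COLOR_BGR2HSV); b=cv2.cvtColor(cv2.imread('pics/s3.png'),cv2.COLOR_BGR2HSV)
for q in (a,b):
  r=((q[...,0]<8)|(q[...,0]>172))&(q[...,1]>120)&(q[...,2]>80); r[:240]=0; r[:,:320]=0; r[:,390:]=0; v,u=np.nonzero(r); print(u.mean(),v.mean(),len(u))
E
```

```text
[[527.1  14.4]
 [524.2  32. ]
 [541.4  33.9]
 [544.1  17.9]
 [534.   24.6]] 17.815128460425484 16.20313881659208 17.382148878303177
59 [500.08474576 184.33898305] [[507.8 216.5  50. ]]
58 [481.96551724 202.70689655] [[531.6 202.1  50. ]]
[467.84461819   8.65400856 388.10336087]
351.2645739910314 279.0690582959641 1115
351.32200357781755 279.0107334525939 1118
```

```bash
python3 - <<'E'
from h import *
from scipy.optimize import least_squares
f=dict(np.load('pics/wrist_last.npz')); C=cloud(f)
print('wrist depth top',np.median(C[199:214,320:336].reshape(-1,3),0),'upper front edge',np.median(C[196:198,320:336].reshape(-1,3),0),'side low',np.median(C[180:183,320:331].reshape(-1,3),0))
for r in range(179,217,3): print(r,np.median(C[r,319:332],0).round(1))
t=grab('top'); s=grab('side'); save(s,'s4',(290,170,360,240),6)
for nm,F,b in(('top',t,(295,180,322,210)),('side',s,(305,180,340,240))):
    h=cv2.cvtColor(F['pixels'],cv2.COLOR_RGB2HSV).astype(int); m=(abs(h[...,0]-110)<12)&(h[...,1]>100); k=np.zeros_like(m); k[b[1]:b[3],b[0]:b[2]]=1; m&=k
    print(nm,[(v,int(np.median(h[v,:,2][m[v]])),np.nonzero(m[v])[0][[0,-1]].tolist()) for v in range(b[1],b[3]) if m[v].sum()>1])
E
```

```text
wrist depth top [533.7911577   24.31876009 155.07254872] upper front edge [526.53406756  23.17055159 154.27170978] side low [529.62063595  22.50064717  81.31357787]
179 [530.6  22.9  67.2]
182 [529.5  22.5  87.5]
185 [528.6  22.1 105.6]
188 [527.8  21.8 121.5]
191 [527.   21.5 135.8]
194 [526.4  21.3 148.9]
197 [527.1  21.3 154.5]
200 [529.5  21.7 154.5]
203 [531.9  22.1 155.1]
206 [534.   22.5 155.1]
209 [536.4  22.9 155.1]
212 [538.7  23.3 155.5]
215 [541.1  23.7 155.4]
top [(198, 78, [307, 310]), (199, 81, [306, 310])]
side [(190, 155, [320, 323]), (191, 168, [319, 324]), (192, 176, [318, 324]), (193, 147, [318, 324]), (194, 124, [318, 324]), (195, 116, [319, 324]), (196, 115, [319, 324]), (197, 115, [319, 324]), (198, 115, [319, 325]), (199, 114, [319, 325]), (200, 114, [319, 325]), (201, 105, [318, 325]), (202, 107, [318, 325]), (203, 110, [318, 325]), (204, 121, [318, 324]), (205, 121, [318, 324]), (206, 120, [319, 324]), (207, 119, [319, 324]), (208, 113, [319, 324]), (209, 98, [320, 324]), (210, 77, [320, 324]), (211, 87, [320, 325]), (212, 105, [320, 325]), (213, 111, [320, 325]), (214, 112, [321, 324])]
```

Call:
send_rows(
  steps=[
    [[-0.32,0.68,0,0,0.6],[-0.32,0.68,0,0,0.6],[-0.32,0.68,0,0,0.6],[-0.32,0.68,0,0,0.6],[-0.32,0.68,0,0,0.6]],
  ],
)

```text
time_s: 14.43
ee_pos: [576.4, 165.0, 217.2]
ee_rot: [-180.0, 0.0, -170.5]
force: [0.1, -0.2, -1.3]
gripper_width: 54.7
gripper_force: 0.0
```

Call:
send_rows(
  steps=[
    [[-0.32,0.68,0,0,0.6],[-0.32,0.68,0,0,0.6],[-0.32,0.68,0,0,0.6],[0,0,0,0,0.6],[0,0,0,0,0.6]],
  ],
)

```text
time_s: 14.85
ee_pos: [600.4, 251.8, 216.4]
ee_rot: [-180.0, -0.1, -170.4]
force: [-0.2, -0.1, 0.1]
gripper_width: 54.6
gripper_force: 0.0
```

```bash
cat >> h.py <<'E'
def dots(f):
    h=cv2.cvtColor(f['pixels'],cv2.COLOR_RGB2HSV).astype(int); H,S,V=h[...,0],h[...,1],h[...,2]
    for nm,m in (('G',(abs(H-60)<20)&(S>70)&(V>60)),('R',((H<8)|(H>172))&(S>110)&(V>80))):
        n,l,s,c=cv2.connectedComponentsWithStats(m.astype(np.uint8))
        for i in range(1,n):
            if 15<s[i,4]<200 and max(s[i,2:4])<16:
                p=plane(f,[c[i]],50)[0]
                if 450<p[0]<650 and 120<p[1]<380: print(nm,s[i,4],c[i].round(1),p.round(2))
E
python3 - <<'E'
from h import *
show(); f=grab('wrist'); save(f,'w4'); dots(f); C=cloud(f); np.savez('pics/modA.npz',**f)
E
```

```text
t 14.85 [600.42 251.83 216.43] [-1.7997e+02 -5.0000e-02 -1.7035e+02] F [-0.16 -0.12  0.15] T [ 0.01 -0.   -0.05] w 54.6 gf 0.0 L 558.94 M 333.91
G 103 [300.9  85.6] [507.57 216.    50.  ]
G 96 [283.2 106.9] [531.5 201.3  50. ]
R 78 [372.6 150.5] [559.95 301.22  50.  ]
R 73 [354.8 170.1] [583.9  286.59  50.  ]
```

Call:
send_rows(
  steps=[
    [[0,0,0,0.95,0.6],[0,0,0,0.95,0.6],[0,0,0,0.95,0.6],[0,0,0,0.95,0.6],[0,0,0,0.95,0.6]],
  ],
)

```text
time_s: 15.32
ee_pos: [600.2, 248.9, 217.5]
ee_rot: [-180.0, 0.0, 156.5]
force: [-0.5, 0.1, -1.2]
gripper_width: 54.5
gripper_force: 0.0
```

Call:
send_rows(
  steps=[
    [[0,0,0,0.95,0.6],[0,0,0,0.95,0.6],[0,0,0,0.95,0.6],[0,0,0,0.95,0.6],[0,0,0,0.95,0.6]],
  ],
)

```text
time_s: 15.73
ee_pos: [600.2, 248.8, 217.5]
ee_rot: [-180.0, 0.0, 123.8]
force: [-0.4, -0.3, 0.1]
gripper_width: 54.5
gripper_force: 0.0
```

Call:
send_rows(
  steps=[
    [[0,0,0,0.95,0.6],[0,0,0,0.95,0.6],[0,0,0,0.95,0.6],[0,0,0,0.75,0.6],[0,0,0,0,0.6]],
  ],
)

```text
time_s: 16.15
ee_pos: [600.3, 249.0, 217.5]
ee_rot: [-180.0, 0.0, 99.3]
force: [-0.0, -0.3, 0.1]
gripper_width: 54.4
gripper_force: 0.0
```

Call:
send_rows(
  steps=[
    [[-0.5,-0.7,0,0,0.6],[-0.5,-0.7,0,0,0.6],[0,0,0,0,0.6],[0,0,0,0,0.6],[0,0,0,0,0.6]],
  ],
)

```text
time_s: 16.57
ee_pos: [552.4, 201.6, 217.9]
ee_rot: [179.9, -0.0, 99.5]
force: [0.8, -0.2, 0.1]
gripper_width: 54.8
gripper_force: 0.0
```

```bash
python3 - <<'E'
from h import *
show(); f=grab('wrist'); save(f,'w5'); dots(f); np.savez('pics/modB.npz',**f)
E
```

```text
t 16.57 [552.36 201.59 217.89] [ 1.7989e+02 -3.0000e-02  9.9490e+01] F [ 0.77 -0.2   0.14] T [-0.1   0.09  0.02] w 54.8 gf 0.0 L 518.43 M 277.40
G 87 [282.4 160.2] [507.85 216.39  50.  ]
G 83 [302.5 177. ] [531.87 201.82  50.  ]
R 84 [344.7  86.8] [560.13 301.65  50.  ]
R 81 [364.8 105.5] [584.03 286.87  50.  ]
```

Call:
send_rows(
  steps=[
    [[-0.7,-0.19,0,0,0.6],[-0.7,-0.19,0,0,0.6],[-0.7,-0.19,0,0,0.6],[-0.7,-0.19,0,0,0.6],[-0.7,-0.19,0,0,0.6]],
  ],
)

```text
time_s: 17.03
ee_pos: [538.3, 56.9, 217.2]
ee_rot: [180.0, -0.0, 99.6]
force: [-0.2, -0.3, 0.0]
gripper_width: 54.9
gripper_force: 0.0
```

Call:
send_rows(
  steps=[
    [[-0.7,-0.19,0,0,0.6],[-0.1,0,0,0,0.6],[0,0,0,0,0.6],[0,0,0,0,0.6]],
  ],
)

```text
time_s: 17.37
ee_pos: [536.0, 25.4, 217.1]
ee_rot: [180.0, -0.0, 99.5]
force: [-0.0, -0.3, 0.3]
gripper_width: 54.6
gripper_force: 0.0
```

```bash
python3 - <<'E'
from h import *
show(); f=grab('wrist'); save(f,'w6',(240,130,400,230),5)
h=cv2.cvtColor(f['pixels'],cv2.COLOR_RGB2HSV).astype(int); H,S,V=h[...,0],h[...,1],h[...,2]
C=cloud(f); z=C[...,2]
m=(abs(H-110)<12)&(S>100); m[:130]=0;m[235:]=0;m[:,:270]=0;m[:,380:]=0
for v in range(150,234,4):
    if m[v].sum()>5:
        u=np.nonzero(m[v])[0]; zz=np.median(z[v,u[2:-2]]); p=plane(f,[[u[0]-.5,v],[u[-1]+.5,v]],zz)[:,:2]; print(v,u[0],u[-1],round(zz,1),p.mean(0).round(1),np.linalg.norm(p[0]-p[1]).round(1))
t=m&(V>180); v,u=np.nonzero(t); print('bright',u.min(),u.max(),v.min(),v.max(), plane(f,[[(u.min()+u.max())/2,(v.min()+v.max())/2]],155))
g=(S<60)&(V>60)&(z>50)&(z<72); g[:130]=0;g[235:]=0;g[:,:280]=0;g[:,370:]=0
v,u=np.nonzero(g); print('holder',cv2.minAreaRect(np.float32(plane(f,np.c_[u,v],60)[:,:2])))
E
```

```text
t 17.37 [536.05  25.39 217.13] [ 1.7996e+02 -4.0000e-02  9.9480e+01] F [-0.03 -0.33  0.26] T [-0.07  0.07 -0.04] w 54.6 gf 0.0 L 527.11 M 100.67
174 319 327 56.8 [536.6  33.8] 9.5
182 315 332 92.2 [537.   32.7] 17.1
186 314 332 111.2 [536.4  32.9] 17.0
190 312 332 128.4 [535.4  33.1] 17.7
194 310 332 143.4 [534.5  33.2] 18.3
198 308 331 154.3 [533.4  32.6] 18.3
202 308 330 154.6 [533.6  29.5] 17.6
206 308 330 155.1 [534.1  26.5] 17.6
210 308 330 155.1 [534.6  23.4] 17.6
214 308 330 154.6 [535.1  20. ] 17.7
218 308 330 155.3 [535.6  17.1] 17.7
bright 308 332 174 218 [[533.52071172  34.41612279 155.        ]]
holder ((542.5636596679688, 23.805696487426758), (64.06893920898438, 64.98580169677734), 9.462129592895508)
```

View pics/w6.png

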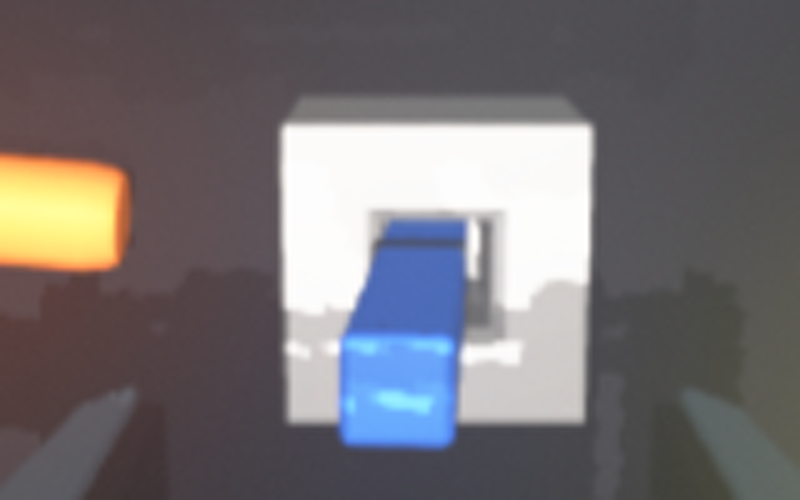

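Call:
send_rows(
  steps=[
    [[-0.07,0.15,0,0,0.6],[0,0,0.4,0,0.6],[0,0,0.6,0,0.6],[0,0,0.6,0,0.6],[0,0,0.6,0,0.6]],
  ],
)

```text
time_s: 17.83
ee_pos: [542.5, 24.3, 128.3]
ee_rot: [179.9, -0.0, 99.6]
force: [-0.3, -0.5, 0.1]
gripper_width: 54.6
gripper_force: 0.0
```

Call:
send_rows(
  steps=[
    [[0,0,0.3,0,0.6],[0,0,0.15,0,0.6],[0,0,0,0,0.6],[0,0,0,0,0.6]],
  ],
)

```text
time_s: 18.17
ee_pos: [542.4, 23.7, 111.5]
ee_rot: [179.9, -0.0, 99.5]
force: [0.2, -0.2, 0.1]
gripper_width: 54.5
gripper_force: 0.0
```

```bash
python3 -c "
from h import *
show()"
```

```text
t 18.17 [542.43  23.7  111.53] [179.94  -0.    99.54] F [ 0.23 -0.23  0.09] T [-0.12  0.07  0.04] w 54.5 gf 0.0 L 533.67 M 99.89
```

Close gently in stages, then firmly.

Call:
send_rows(
  steps=[
    [[0,0,0,0,0.4],[0,0,0,0,0.3],[0,0,0,0,0.26],[0,0,0,0,0.22],[0,0,0,0,0.2]],
  ],
  squeeze=5,
)

```text
time_s: 18.58
ee_pos: [541.8, 23.1, 111.6]
ee_rot: [180.0, 0.0, 99.5]
force: [-0.3, -0.2, 1.2]
gripper_width: 24.1
gripper_force: 0.0
```

Call:
send_rows(
  steps=[
    [[0,0,0,0,0.18],[0,0,0,0,0.1],[0,0,0,0,0],[0,0,0,0,0],[0,0,0,0,0]],
  ],
  squeeze=8,
)

```text
time_s: 19.0
ee_pos: [541.7, 23.1, 111.3]
ee_rot: [180.0, -0.0, 99.5]
force: [0.6, -0.5, 2.5]
gripper_width: 18.0
gripper_force: 8.0
```

Call:
send_rows(
  steps=[
    [[0,0,0,0,0],[0,0,0,0,0],[0,0,0,0,0]],
  ],
  squeeze=35,
)

```text
time_s: 19.25
ee_pos: [541.7, 23.1, 111.3]
ee_rot: [180.0, 0.0, 99.5]
force: [0.6, -0.6, 2.3]
gripper_width: 17.9
gripper_force: 35.0
```

```bash
python3 -c "
from h import *
show()"
```

```text
t 19.25 [541.72  23.1  111.31] [179.98   0.    99.49] F [ 0.63 -0.61  2.33] T [-0.1   0.06 -0.02] w 17.9 gf 35.0 L 533.05 M 99.20
```

Call:
send_rows(
  steps=[
    [[0,0,-0.1,0,0],[0,0,-0.2,0,0],[0,0,-0.4,0,0],[0,0,-0.5,0,0],[0,0,-0.5,0,0]],
  ],
)

```text
time_s: 19.67
ee_pos: [541.2, 23.1, 179.9]
ee_rot: [-179.9, -0.0, 99.5]
force: [1.1, 0.8, -0.9]
gripper_width: 18.3
gripper_force: 35.0
```

Call:
send_rows(
  steps=[
    [[0,0,-0.5,0,0],[0,0,-0.4,0,0],[0,0,-0.2,0,0],[0,0,0,0,0]],
  ],
)

```text
time_s: 20.0
ee_pos: [542.6, 23.1, 225.3]
ee_rot: [179.8, 0.0, 99.5]
force: [0.1, -0.5, -1.4]
gripper_width: 17.7
gripper_force: 35.0
```

Call:
send_rows(
  steps=[
    [[0.3,0.03,0,0,0],[0.6,0.03,0,0,0],[0.6,0.03,0,0,0],[0.6,0.03,0,0,0],[0.6,0.03,0,0,0]],
  ],
)

```text
time_s: 20.42
ee_pos: [528.4, 132.2, 221.5]
ee_rot: [-179.8, -0.0, 99.5]
force: [0.4, 0.2, -0.6]
gripper_width: 17.7
gripper_force: 35.0
```

Call:
send_rows(
  steps=[
    [[0.6,0.03,0,0,0],[0.6,0.03,0,0,0],[0.5,0,0,0,0],[0.27,0,0,0,0],[0,0,0,0,0]],
  ],
)

```text
time_s: 20.83
ee_pos: [517.9, 210.9, 221.7]
ee_rot: [-179.9, -0.0, 99.7]
force: [0.1, 0.0, -1.2]
gripper_width: 18.0
gripper_force: 35.0
```

Call:
send_rows(
  steps=[
    [[0,0,0,0,0],[0,0,0,0,0]],
  ],
)

```text
time_s: 21.0
ee_pos: [518.9, 207.9, 222.6]
ee_rot: [-179.9, 0.0, 99.5]
force: [-0.7, 0.6, -1.2]
gripper_width: 17.7
gripper_force: 35.0
```

```bash
python3 - <<'E'
from h import *
from scipy.spatial.transform import Rotation as R
show(); f=grab('wrist'); np.savez('pics/tipA.npz',**f); dots(f)
s=grab('side'); np.savez('pics/tipS.npz',**s)
st=env.state(); T=R.from_euler('xyz',st['ee_rot'],degrees=True).as_matrix()
for nm,F in (('wrist',f),('side',s)):
    M=np.linalg.inv(F['cam_to_world'])
    for d in (80,106):
        p=M[:3,:3]@(st['ee_pos']+T[:,2]*d)+M[:3,3]; print(nm,d,cv2.projectPoints(p.reshape(1,1,3),np.zeros(3),np.zeros(3),F['intrinsics'],F['dist'])[0].ravel())
a=cv2.resize(f['pixels'][150:240,270:380,::-1],None,fx=5,fy=5,interpolation=cv2.INTER_CUBIC)
q=cv2.projectPoints
b=cv2.resize(s['pixels'][100:190,230:340,::-1],None,fx=5,fy=5,interpolation=cv2.INTER_CUBIC)
cv2.imwrite('pics/tip.png',cv2.resize(np.vstack([a,b]),None,fx=.66,fy=.66))
E
```

```text
t 21.00 [518.89 207.91 222.64] [-1.7994e+02  5.0000e-02  9.9470e+01] F [-0.66  0.63 -1.22] T [-0.13  0.03 -0.02] w 17.7 gf 35.0 L 484.41 M 278.94
G 80 [312.6 170.2] [507.62 216.14  50.  ]
G 76 [331.9 186.4] [531.61 201.69  50.  ]
R 83 [375.3  98.9] [560.31 301.5   50.  ]
R 82 [394.5 117. ] [584.05 286.84  50.  ]
wrist 80 [321.73837222 201.99144522]
wrist 106 [321.70879195 194.25340528]
side 80 [303.52796628 161.68087805]
side 106 [303.71767005 167.42794818]
```

View pics/tip.png

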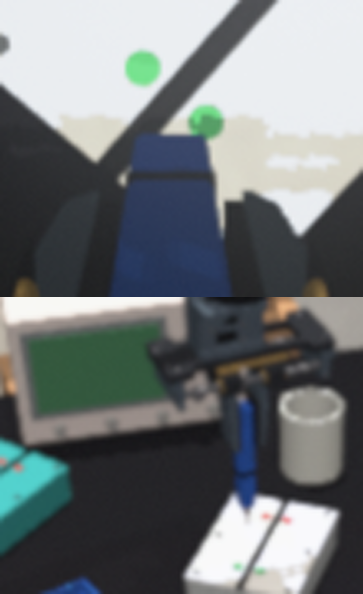

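Call:
send_rows(
  steps=[
    [[0,0,0.3,0,0],[0,0,0.5,0,0],[0,0,0.4,0,0],[0,0,0.2,0,0],[0,0,0.1,0,0]],
  ],
)

```text
time_s: 21.52
ee_pos: [518.6, 207.7, 161.9]
ee_rot: [-179.9, 0.0, 99.4]
force: [0.0, -0.5, -0.7]
gripper_width: 17.8
gripper_force: 35.0
```

Call:
send_rows(
  steps=[
    [[0,0,0,0,0],[0,0,0,0,0],[0,0,0,0,0]],
  ],
)

```text
time_s: 21.77
ee_pos: [519.8, 208.8, 164.2]
ee_rot: [179.9, -0.0, 99.5]
force: [0.1, 0.3, 0.2]
gripper_width: 17.5
gripper_force: 35.0
```

```bash
cat >> h.py <<'E'
def seam():
    s=env.state(); p=s['ee_pos'][:2]-[519.6,208.9]; print('along %.2f lat %.2f'%(p@[.524,.8517],p@[-.8517,.524]),'z %.2f'%s['ee_pos'][2],s['force'].round(2),'t %.2f'%s['time_s'],s['ee_rot'].round(2))
E
python3 -c "
from h import *
seam()"
```

```text
along 0.06 lat -0.23 z 164.24 [0.08 0.35 0.16] t 21.77 [ 1.7988e+02 -3.0000e-02  9.9470e+01]
```

Call:
send_rows(
  steps=[
    [[-0.02,-0.016,0.08,0,0],[-0.018,-0.017,0.08,0,0],[0,0,0.04,0,0],[0,0,0,0,0],[0,0,0,0,0]],
  ],
)

```text
time_s: 22.18
ee_pos: [517.9, 207.0, 155.0]
ee_rot: [-180.0, -0.0, 99.5]
force: [-0.5, 0.1, -0.9]
gripper_width: 18.1
gripper_force: 35.0
```

Call:
send_rows(
  steps=[
    [[0,0,0.02,0,0],[0,0,0.02,0,0],[0,0,0,0,0]],
  ],
)

```text
time_s: 22.43
ee_pos: [518.0, 207.1, 153.4]
ee_rot: [-180.0, -0.0, 99.5]
force: [0.7, 0.1, -0.8]
gripper_width: 17.8
gripper_force: 35.0
```

Call:
send_rows(
  steps=[
    [[0,0,0.02,0,0],[0,0,0,0,0]],
  ],
)

```text
time_s: 22.6
ee_pos: [518.0, 207.0, 152.6]
ee_rot: [-180.0, -0.0, 99.5]
force: [-0.8, 0.2, -0.7]
gripper_width: 17.6
gripper_force: 35.0
```

```bash
python3 -c "
from h import *
seam()"
```

```text
along -2.45 lat 0.39 z 152.65 [-0.79  0.18 -0.71] t 22.60 [-179.99   -0.     99.49]
```

Continue in 0.4 mm steps until contact.

Call:
send_rows(
  steps=[
    [[0,0,0.01,0,0],[0,0,0,0,0]],
  ],
)

```text
time_s: 22.77
ee_pos: [518.1, 207.1, 152.4]
ee_rot: [180.0, -0.0, 99.5]
force: [-0.4, 0.1, 0.5]
gripper_width: 17.9
gripper_force: 35.0
```

Call:
send_rows(
  steps=[
    [[0,0,0.01,0,0],[0,0,0,0,0]],
  ],
)

```text
time_s: 22.93
ee_pos: [518.1, 207.1, 152.3]
ee_rot: [180.0, -0.0, 99.5]
force: [-0.5, -0.5, 2.1]
gripper_width: 18.1
gripper_force: 35.0
```

Call:
send_rows(
  steps=[
    [[0,0,0.01,0,0],[0,0,0,0,0]],
  ],
)

```text
time_s: 23.1
ee_pos: [518.1, 207.1, 152.2]
ee_rot: [180.0, -0.0, 99.5]
force: [-0.6, -0.1, 4.6]
gripper_width: 17.9
gripper_force: 35.0
```

Call:
send_rows(
  steps=[
    [[-0.005,0.006,-0.006,0,0],[0.011,0.01,0,0,0],[0.0226,0.0197,0,0,0],[0.0226,0.0197,0,0,0],[0.0226,0.0197,0,0,0]],
  ],
)

```text
time_s: 23.52
ee_pos: [520.8, 210.2, 152.2]
ee_rot: [180.0, 0.0, 99.5]
force: [-0.8, -0.9, 5.2]
gripper_width: 17.4
gripper_force: 35.0
```

Call:
send_rows(
  steps=[
    [[0.0226,0.0197,0,0,0],[0.0226,0.0197,0,0,0],[0.0226,0.0197,0,0,0],[0.0226,0.0197,0,0,0],[0.0226,0.0197,0,0,0]],
  ],
)

```text
time_s: 23.93
ee_pos: [524.0, 215.2, 152.2]
ee_rot: [180.0, 0.0, 99.5]
force: [-0.8, -0.8, 5.3]
gripper_width: 18.0
gripper_force: 35.0
```

```bash
python3 -c "
from h import *
seam()"
```

```text
along 7.72 lat -0.46 z 152.20 [-0.83 -0.85  5.31] t 23.93 [1.7995e+02 5.0000e-02 9.9500e+01]
```

Call:
send_rows(
  steps=[
    [[0.0246,0.0174,-0.006,0,0],[0.0246,0.0174,-0.006,0,0],[0.0236,0.0185,0,0,0],[0.0226,0.0197,0,0,0],[0.0226,0.0197,0,0,0]],
  ],
)

```text
time_s: 24.35
ee_pos: [526.6, 220.8, 152.3]
ee_rot: [-180.0, 0.0, 99.5]
force: [0.2, -2.0, 4.3]
gripper_width: 17.9
gripper_force: 35.0
```

```bash
python3 -c "
from h import *
seam()"
```

```text
along 13.83 lat 0.32 z 152.26 [ 0.17 -1.98  4.33] t 24.35 [-180.      0.     99.49]
```

Call:
send_rows(
  steps=[
    [[0.0216,0.0208,-0.004,0,0],[0.0216,0.0208,-0.003,0,0],[0.0226,0.0197,0,0,0],[0.0226,0.0197,0,0,0],[0.0226,0.0197,0,0,0]],
  ],
)

```text
time_s: 24.77
ee_pos: [529.7, 226.0, 152.3]
ee_rot: [-180.0, -0.0, 99.5]
force: [-0.9, -0.5, 1.2]
gripper_width: 18.1
gripper_force: 35.0
```

Call:
send_rows(
  steps=[
    [[0.0226,0.0197,0,0,0],[0.0226,0.0197,0,0,0],[0.0226,0.0197,0,0,0],[0.0226,0.0197,0,0,0],[0.0226,0.0197,0,0,0]],
  ],
)

```text
time_s: 25.18
ee_pos: [532.9, 231.1, 152.4]
ee_rot: [-180.0, -0.0, 99.5]
force: [-0.5, 0.2, 0.0]
gripper_width: 18.2
gripper_force: 35.0
```

```bash
python3 -c "
from h import *
seam()"
```

```text
along 25.88 lat 0.29 z 152.40 [-0.47  0.22  0.03] t 25.18 [-1.7999e+02 -1.0000e-02  9.9480e+01]
```

Call:
send_rows(
  steps=[
    [[0.0,0.0,0.007,0,0],[0.0113,0.0099,0.004,0,0],[0.0226,0.0197,0.001,0,0]],
  ],
)

```text
time_s: 25.43
ee_pos: [533.8, 232.4, 152.3]
ee_rot: [180.0, 0.0, 99.5]
force: [-1.1, -0.5, 2.5]
gripper_width: 17.8
gripper_force: 35.0
```

```bash
python3 -c "
from h import *
seam()"
```

```text
along 27.45 lat 0.19 z 152.29 [-1.11 -0.49  2.49] t 25.43 [1.7999e+02 1.0000e-02 9.9490e+01]
```

Call:
send_rows(
  steps=[
    [[0.0226,0.0197,0,0,0],[0.0226,0.0197,0,0,0],[0.0226,0.0197,0,0,0],[0.0226,0.0197,0,0,0],[0.0226,0.0197,0,0,0]],
  ],
)

```text
time_s: 25.85
ee_pos: [537.1, 237.7, 152.3]
ee_rot: [180.0, 0.0, 99.5]
force: [-0.8, -1.6, 2.9]
gripper_width: 17.6
gripper_force: 35.0
```

```bash
python3 -c "
from h import *
seam()"
```

```text
along 33.68 lat 0.14 z 152.28 [-0.79 -1.64  2.95] t 25.85 [179.98   0.    99.49]
```

Call:
send_rows(
  steps=[
    [[0.0226,0.0197,0,0,0],[0.0226,0.0197,0,0,0],[0.0226,0.0197,0,0,0],[0.0226,0.0197,0,0,0],[0.0226,0.0197,0,0,0]],
  ],
)

```text
time_s: 26.27
ee_pos: [540.2, 242.8, 152.2]
ee_rot: [180.0, 0.0, 99.5]
force: [-2.3, -1.3, 5.2]
gripper_width: 17.7
gripper_force: 35.0
```

Call:
send_rows(
  steps=[
    [[0.0226,0.0197,0,0,0],[0.0226,0.0197,0,0,0],[0.0226,0.0197,0,0,0],[0.0226,0.0197,0,0,0],[0.0226,0.0197,0,0,0]],
  ],
)

```text
time_s: 26.68
ee_pos: [543.4, 247.9, 152.2]
ee_rot: [180.0, -0.0, 99.5]
force: [-0.5, -1.2, 4.6]
gripper_width: 18.0
gripper_force: 35.0
```

```bash
python3 -c "
from h import *
seam()"
```

```text
along 45.65 lat 0.17 z 152.21 [-0.46 -1.18  4.64] t 26.68 [179.99  -0.    99.49]
```

Call:
send_rows(
  steps=[
    [[0.0226,0.0197,-0.003,0,0],[0.0226,0.0197,-0.002,0,0],[0.0226,0.0197,0,0,0],[0.0226,0.0197,0,0,0],[0.0226,0.0197,0,0,0]],
  ],
)

```text
time_s: 27.1
ee_pos: [546.5, 253.0, 152.2]
ee_rot: [-180.0, -0.0, 99.5]
force: [-0.2, -1.1, 3.7]
gripper_width: 17.5
gripper_force: 35.0
```

Call:
send_rows(
  steps=[
    [[0.0226,0.0197,0,0,0],[0.0226,0.0197,0,0,0],[0.0226,0.0197,0,0,0]],
  ],
)

```text
time_s: 27.35
ee_pos: [548.4, 256.1, 152.2]
ee_rot: [-180.0, -0.0, 99.5]
force: [-1.0, -1.0, 3.3]
gripper_width: 17.4
gripper_force: 35.0
```

```bash
python3 -c "
from h import *
seam()"
```

```text
along 55.27 lat 0.24 z 152.22 [-0.99 -1.02  3.34] t 27.35 [-180.     -0.     99.49]
```

Good contact force; continue.

Call:
send_rows(
  steps=[
    [[0.0226,0.0197,0,0,0],[0.0226,0.0197,0,0,0],[0.0226,0.0197,0,0,0],[0.0226,0.0197,0,0,0],[0.0226,0.0197,0,0,0]],
  ],
)

```text
time_s: 27.77
ee_pos: [551.5, 261.2, 152.3]
ee_rot: [180.0, -0.0, 99.5]
force: [-0.6, -1.4, 4.0]
gripper_width: 17.4
gripper_force: 35.0
```

Call:
send_rows(
  steps=[
    [[0.0226,0.0197,0,0,0],[0.0226,0.0197,0,0,0],[0.0226,0.0197,0,0,0]],
  ],
)

```text
time_s: 28.02
ee_pos: [553.4, 264.2, 152.3]
ee_rot: [180.0, -0.0, 99.5]
force: [0.0, -0.7, 4.7]
gripper_width: 17.8
gripper_force: 35.0
```

```bash
python3 -c "
from h import *
seam()"
```

```text
along 64.85 lat 0.22 z 152.27 [ 0.02 -0.67  4.67] t 28.02 [180.    -0.    99.49]
```

Call:
send_rows(
  steps=[
    [[0.0226,0.0197,-0.003,0,0],[0.0226,0.0197,-0.002,0,0],[0.0226,0.0197,0,0,0],[0.0226,0.0197,0,0,0],[0.0226,0.0197,0,0,0]],
  ],
)

```text
time_s: 28.43
ee_pos: [556.5, 269.4, 152.3]
ee_rot: [-180.0, -0.0, 99.5]
force: [-0.3, -1.3, 2.4]
gripper_width: 17.5
gripper_force: 35.0
```

Call:
send_rows(
  steps=[
    [[0.0226,0.0197,0,0,0],[0.0226,0.0197,0,0,0],[0.0226,0.0197,0,0,0]],
  ],
)

```text
time_s: 28.68
ee_pos: [558.4, 272.4, 152.3]
ee_rot: [-180.0, -0.0, 99.5]
force: [0.0, -0.6, 0.8]
gripper_width: 17.9
gripper_force: 35.0
```

```bash
python3 -c "
from h import *
seam()"
```

```text
along 74.44 lat 0.27 z 152.32 [ 0.02 -0.62  0.84] t 28.68 [-1.7999e+02 -1.0000e-02  9.9490e+01]
```

Call:
send_rows(
  steps=[
    [[0.0226,0.0197,0.004,0,0],[0.0226,0.0197,0.003,0,0],[0.0226,0.0197,0,0,0]],
  ],
)

```text
time_s: 28.93
ee_pos: [560.4, 275.5, 152.3]
ee_rot: [180.0, -0.0, 99.5]
force: [-0.3, -1.5, 2.2]
gripper_width: 17.9
gripper_force: 35.0
```

```bash
python3 -c "
from h import *
seam()"
```

```text
along 78.05 lat 0.16 z 152.31 [-0.33 -1.46  2.21] t 28.93 [179.99  -0.    99.49]
```

Call:
send_rows(
  steps=[
    [[0.0226,0.0197,0,0,0],[0.0226,0.0197,0,0,0],[0.0226,0.0197,0,0,0],[0.0226,0.0197,0,0,0],[0.0226,0.0197,0,0,0]],
  ],
)

```text
time_s: 29.35
ee_pos: [563.5, 280.6, 152.3]
ee_rot: [180.0, -0.0, 99.5]
force: [-1.2, -1.4, 3.4]
gripper_width: 18.1
gripper_force: 35.0
```

Call:
send_rows(
  steps=[
    [[0.0226,0.0197,0,0,0],[0.0226,0.0197,0,0,0],[0.0226,0.0197,0,0,0]],
  ],
)

```text
time_s: 29.6
ee_pos: [565.3, 283.7, 152.3]
ee_rot: [180.0, -0.0, 99.5]
force: [-1.1, -1.1, 3.5]
gripper_width: 18.0
gripper_force: 35.0
```

```bash
python3 -c "
from h import *
seam()"
```

```text
along 87.65 lat 0.23 z 152.27 [-1.09 -1.09  3.51] t 29.60 [179.99  -0.    99.49]
```

Call:
send_rows(
  steps=[
    [[0.0226,0.0197,0,0,0],[0.0226,0.0197,0,0,0],[0.0226,0.0197,0,0,0],[0.0226,0.0197,0,0,0],[0.0226,0.0197,0,0,0]],
  ],
)

```text
time_s: 30.02
ee_pos: [568.5, 288.8, 152.3]
ee_rot: [180.0, -0.0, 99.5]
force: [-0.2, -1.2, 3.7]
gripper_width: 18.2
gripper_force: 35.0
```

Call:
send_rows(
  steps=[
    [[0.0226,0.0197,0,0,0],[0.0226,0.0197,0,0,0],[0.0226,0.0197,0,0,0],[0.0226,0.0197,0,0,0],[0.0226,0.0197,0,0,0]],
  ],
)

```text
time_s: 30.43
ee_pos: [571.6, 293.8, 152.2]
ee_rot: [180.0, -0.0, 99.5]
force: [-0.6, -1.0, 5.1]
gripper_width: 17.7
gripper_force: 35.0
```

Call:
send_rows(
  steps=[
    [[0.0226,0.0197,0,0,0],[0.0226,0.0197,0,0,0],[0.01,0.009,0,0,0],[0,0,0,0,0],[0,0,0,0,0]],
  ],
)

```text
time_s: 30.85
ee_pos: [573.2, 296.4, 152.2]
ee_rot: [180.0, -0.0, 99.5]
force: [-0.4, -1.2, 3.4]
gripper_width: 18.3
gripper_force: 35.0
```

```bash
python3 -c "
from h import *
seam()"
```

```text
along 102.64 lat 0.21 z 152.22 [-0.43 -1.18  3.41] t 30.85 [ 1.7998e+02 -2.0000e-02  9.9490e+01]
```

Call:
send_rows(
  steps=[
    [[0,0,-0.05,0,0],[0,0,-0.1,0,0],[0,0,-0.15,0,0],[-0.09,-0.08,0,0,0],[-0.18,-0.16,0,0,0]],
  ],
)

```text
time_s: 31.27
ee_pos: [565.7, 284.4, 164.4]
ee_rot: [179.9, -0.0, 99.5]
force: [-0.6, 0.4, 0.2]
gripper_width: 17.8
gripper_force: 35.0
```

Call:
send_rows(
  steps=[
    [[-0.34,-0.3,0,0,0],[-0.34,-0.3,0,0,0],[-0.34,-0.3,0,0,0],[-0.34,-0.3,0,0,0],[-0.18,-0.16,0,0,0]],
  ],
)

```text
time_s: 31.68
ee_pos: [519.9, 212.1, 164.0]
ee_rot: [-179.9, 0.0, 99.4]
force: [-0.3, -1.2, -0.7]
gripper_width: 17.6
gripper_force: 35.0
```

Call:
send_rows(
  steps=[
    [[-0.12,-0.1,0,0,0],[-0.04,-0.02,0,0,0],[0,0,0,0,0],[0,0,0,0,0],[0,0,0,0,0]],
  ],
)

```text
time_s: 32.1
ee_pos: [518.7, 207.8, 164.1]
ee_rot: [180.0, -0.0, 99.5]
force: [-0.3, -0.5, -0.5]
gripper_width: 18.2
gripper_force: 35.0
```

```bash
python3 -c "
from h import *
seam()"
```

```text
along -1.40 lat 0.17 z 164.12 [-0.28 -0.53 -0.51] t 32.10 [ 1.7997e+02 -2.0000e-02  9.9510e+01]
```

Call:
send_rows(
  steps=[
    [[-0.019,-0.016,0.1,0,0],[0,0,0.1,0,0],[0,0,0.05,0,0],[0,0,0.02,0,0],[0,0,0.01,0,0]],
  ],
)

```text
time_s: 32.52
ee_pos: [517.6, 206.4, 152.5]
ee_rot: [-180.0, 0.0, 99.5]
force: [0.1, 0.4, -1.8]
gripper_width: 18.0
gripper_force: 35.0
```

Call:
send_rows(
  steps=[
    [[0,0,0.01,0,0],[0,0,0.01,0,0],[0,0,0,0,0],[0,0,0,0,0]],
  ],
)

```text
time_s: 32.85
ee_pos: [517.8, 206.4, 152.4]
ee_rot: [180.0, -0.0, 99.5]
force: [-0.1, 1.0, -0.1]
gripper_width: 17.7
gripper_force: 35.0
```

```bash
python3 -c "
from h import *
seam()"
```

```text
along -3.07 lat 0.20 z 152.41 [-0.08  0.95 -0.13] t 32.85 [ 1.7997e+02 -1.0000e-02  9.9490e+01]
```

Call:
send_rows(
  steps=[
    [[0,0,0.006,0,0],[0,0,0.005,0,0],[0,0,0,0,0],[0.011,0.01,0,0,0],[0.0226,0.0197,0,0,0]],
  ],
)

```text
time_s: 33.27
ee_pos: [518.8, 207.6, 152.2]
ee_rot: [180.0, 0.0, 99.5]
force: [-0.6, -0.9, 4.6]
gripper_width: 18.1
gripper_force: 35.0
```

Call:
send_rows(
  steps=[
    [[0.0226,0.0197,0,0,0],[0.0226,0.0197,0,0,0],[0.0226,0.0197,0,0,0],[0.0226,0.0197,0,0,0],[0.0226,0.0197,0,0,0]],
  ],
)

```text
time_s: 33.68
ee_pos: [522.2, 212.9, 152.2]
ee_rot: [180.0, 0.0, 99.5]
force: [-1.2, -1.5, 4.9]
gripper_width: 18.0
gripper_force: 35.0
```

```bash
python3 -c "
from h import *
seam()"
```

```text
along 4.75 lat -0.09 z 152.21 [-1.19 -1.53  4.89] t 33.68 [1.7996e+02 2.0000e-02 9.9500e+01]
```

Call:
send_rows(
  steps=[
    [[0.0226,0.0197,-0.002,0,0],[0.0226,0.0197,-0.001,0,0],[0.0226,0.0197,0,0,0],[0.0226,0.0197,0,0,0],[0.0226,0.0197,0,0,0]],
  ],
)

```text
time_s: 34.1
ee_pos: [525.2, 218.1, 152.2]
ee_rot: [180.0, 0.0, 99.5]
force: [-0.7, -1.7, 6.4]
gripper_width: 18.0
gripper_force: 35.0
```

Call:
send_rows(
  steps=[
    [[0.0226,0.0197,0,0,0],[0.0226,0.0197,0,0,0],[0.0226,0.0197,0,0,0]],
  ],
)

```text
time_s: 34.35
ee_pos: [527.1, 221.1, 152.2]
ee_rot: [180.0, 0.0, 99.5]
force: [-0.7, -1.1, 4.6]
gripper_width: 17.7
gripper_force: 35.0
```

```bash
python3 -c "
from h import *
seam()"
```

```text
along 14.33 lat 0.04 z 152.19 [-0.66 -1.09  4.64] t 34.35 [1.7997e+02 1.0000e-02 9.9490e+01]
```

Call:
send_rows(
  steps=[
    [[0.0226,0.0197,-0.002,0,0],[0.0226,0.0197,-0.002,0,0],[0.0226,0.0197,0,0,0],[0.0226,0.0197,0,0,0]],
  ],
)

```text
time_s: 34.68
ee_pos: [529.5, 225.3, 152.2]
ee_rot: [180.0, 0.0, 99.5]
force: [-1.0, -2.2, 4.6]
gripper_width: 17.7
gripper_force: 35.0
```

Call:
send_rows(
  steps=[
    [[0.0226,0.0197,0,0,0],[0.0226,0.0197,0,0,0],[0.0226,0.0197,0,0,0]],
  ],
)

```text
time_s: 34.93
ee_pos: [531.4, 228.3, 152.2]
ee_rot: [180.0, 0.0, 99.5]
force: [-1.1, -1.3, 5.5]
gripper_width: 17.9
gripper_force: 35.0
```

Call:
send_rows(
  steps=[
    [[0.0226,0.0197,0,0,0],[0.0226,0.0197,0,0,0],[0.0226,0.0197,0,0,0]],
  ],
)

```text
time_s: 35.18
ee_pos: [533.2, 231.4, 152.2]
ee_rot: [180.0, 0.0, 99.5]
force: [-0.4, -2.1, 4.9]
gripper_width: 17.7
gripper_force: 35.0
```

```bash
python3 -c "
from h import *
seam()"
```

```text
along 26.31 lat 0.18 z 152.20 [-0.4  -2.06  4.93] t 35.18 [179.99   0.    99.49]
```

Call:
send_rows(
  steps=[
    [[0.0226,0.0197,-0.003,0,0],[0.0226,0.0197,-0.003,0,0],[0.0226,0.0197,0,0,0],[0.0226,0.0197,0,0,0]],
  ],
)

```text
time_s: 35.52
ee_pos: [535.6, 235.6, 152.2]
ee_rot: [-180.0, -0.0, 99.5]
force: [-0.8, -2.0, 4.4]
gripper_width: 17.9
gripper_force: 35.0
```

Call:
send_rows(
  steps=[
    [[0.0226,0.0197,0,0,0],[0.0226,0.0197,0,0,0],[0.0226,0.0197,0,0,0]],
  ],
)

```text
time_s: 35.77
ee_pos: [537.5, 238.6, 152.3]
ee_rot: [-180.0, -0.0, 99.5]
force: [-0.6, -1.5, 4.8]
gripper_width: 18.0
gripper_force: 35.0
```

```bash
python3 -c "
from h import *
seam()"
```

```text
along 34.73 lat 0.32 z 152.25 [-0.63 -1.46  4.77] t 35.77 [-180.     -0.     99.49]
```

Call:
send_rows(
  steps=[
    [[0.0206,0.0217,-0.003,0,0],[0.0206,0.0217,-0.002,0,0],[0.0226,0.0197,0,0,0],[0.0226,0.0197,0,0,0],[0.0226,0.0197,0,0,0]],
  ],
)

```text
time_s: 36.18
ee_pos: [540.8, 243.6, 152.3]
ee_rot: [-180.0, -0.0, 99.5]
force: [-1.3, -0.3, 3.2]
gripper_width: 17.8
gripper_force: 35.0
```

Call:
send_rows(
  steps=[
    [[0.0226,0.0197,0,0,0],[0.0226,0.0197,0,0,0],[0.0226,0.0197,0,0,0]],
  ],
)

```text
time_s: 36.43
ee_pos: [542.7, 246.7, 152.3]
ee_rot: [-180.0, -0.0, 99.5]
force: [-0.6, -0.9, 2.4]
gripper_width: 17.8
gripper_force: 35.0
```

```bash
python3 -c "
from h import *
seam()"
```

```text
along 44.32 lat 0.11 z 152.34 [-0.61 -0.92  2.4 ] t 36.43 [-1.7999e+02 -1.0000e-02  9.9490e+01]
```

Call:
send_rows(
  steps=[
    [[0.0226,0.0197,0.002,0,0],[0.0226,0.0197,0,0,0],[0.0226,0.0197,0,0,0],[0.0226,0.0197,0,0,0],[0.0226,0.0197,0,0,0]],
  ],
)

```text
time_s: 36.85
ee_pos: [545.9, 251.8, 152.3]
ee_rot: [-180.0, -0.0, 99.5]
force: [-0.8, -0.8, 1.8]
gripper_width: 17.7
gripper_force: 35.0
```

Call:
send_rows(
  steps=[
    [[0.0226,0.0197,0,0,0],[0.0226,0.0197,0,0,0],[0.0226,0.0197,0,0,0]],
  ],
)

```text
time_s: 37.1
ee_pos: [547.8, 254.8, 152.4]
ee_rot: [-180.0, -0.0, 99.5]
force: [0.2, -1.0, 1.6]
gripper_width: 17.6
gripper_force: 35.0
```

```bash
python3 -c "
from h import *
seam()"
```

```text
along 53.91 lat 0.05 z 152.36 [ 0.15 -0.99  1.56] t 37.10 [-1.800e+02 -1.000e-02  9.949e+01]
```

Call:
send_rows(
  steps=[
    [[0.0226,0.0197,0.003,0,0],[0.0226,0.0197,0.001,0,0],[0.0226,0.0197,0,0,0],[0.0226,0.0197,0,0,0],[0.0226,0.0197,0,0,0]],
  ],
)

```text
time_s: 37.52
ee_pos: [551.0, 259.9, 152.3]
ee_rot: [180.0, -0.0, 99.5]
force: [-0.9, -0.6, 2.3]
gripper_width: 17.8
gripper_force: 35.0
```

Call:
send_rows(
  steps=[
    [[0.0226,0.0197,0,0,0],[0.0226,0.0197,0,0,0],[0.0226,0.0197,0,0,0],[0.0226,0.0197,0,0,0]],
  ],
)

```text
time_s: 37.85
ee_pos: [553.5, 264.0, 152.3]
ee_rot: [180.0, -0.0, 99.5]
force: [-0.7, -0.9, 2.7]
gripper_width: 18.0
gripper_force: 35.0
```

```bash
python3 -c "
from h import *
seam()"
```

```text
along 64.72 lat 0.02 z 152.31 [-0.69 -0.92  2.71] t 37.85 [179.99  -0.    99.49]
```

Call:
send_rows(
  steps=[
    [[0.0226,0.0197,0,0,0],[0.0226,0.0197,0,0,0],[0.0226,0.0197,0,0,0],[0.0226,0.0197,0,0,0],[0.0226,0.0197,0,0,0]],
  ],
)

```text
time_s: 38.27
ee_pos: [556.6, 269.1, 152.3]
ee_rot: [180.0, -0.0, 99.5]
force: [-0.5, -0.7, 3.4]
gripper_width: 17.9
gripper_force: 35.0
```

Call:
send_rows(
  steps=[
    [[0.0226,0.0197,0,0,0],[0.0226,0.0197,0,0,0],[0.0226,0.0197,0,0,0],[0.0226,0.0197,0,0,0],[0.0226,0.0197,0,0,0]],
  ],
)

```text
time_s: 38.68
ee_pos: [559.8, 274.2, 152.3]
ee_rot: [180.0, -0.0, 99.5]
force: [-0.1, -0.4, 3.6]
gripper_width: 17.8
gripper_force: 35.0
```

Call:
send_rows(
  steps=[
    [[0.0226,0.0197,-0.001,0,0],[0.0226,0.0197,0,0,0],[0.0226,0.0197,0,0,0],[0.0226,0.0197,0,0,0],[0.0226,0.0197,0,0,0]],
  ],
)

```text
time_s: 39.1
ee_pos: [562.9, 279.4, 152.3]
ee_rot: [180.0, -0.0, 99.5]
force: [-0.7, -0.7, 3.6]
gripper_width: 17.9
gripper_force: 35.0
```

Call:
send_rows(
  steps=[
    [[0.0226,0.0197,0,0,0],[0.0226,0.0197,0,0,0],[0.0226,0.0197,0,0,0],[0.0226,0.0197,0,0,0],[0.0226,0.0197,0,0,0]],
  ],
)

```text
time_s: 39.52
ee_pos: [566.0, 284.5, 152.3]
ee_rot: [180.0, -0.0, 99.5]
force: [-0.4, -0.5, 3.2]
gripper_width: 17.8
gripper_force: 35.0
```

Call:
send_rows(
  steps=[
    [[0.0226,0.0197,0,0,0],[0.0226,0.0197,0,0,0],[0.0226,0.0197,0,0,0],[0.0226,0.0197,0,0,0],[0.0226,0.0197,0,0,0]],
  ],
)

```text
time_s: 39.93
ee_pos: [569.2, 289.6, 152.3]
ee_rot: [180.0, -0.0, 99.5]
force: [-0.6, -0.9, 4.2]
gripper_width: 18.0
gripper_force: 35.0
```

Call:
send_rows(
  steps=[
    [[0.0226,0.0197,0,0,0],[0.0226,0.0197,0,0,0],[0.0226,0.0197,0,0,0],[0.0226,0.0197,0,0,0],[0.0226,0.0197,0,0,0]],
  ],
)

```text
time_s: 40.35
ee_pos: [572.3, 294.7, 152.3]
ee_rot: [180.0, -0.0, 99.5]
force: [-0.6, -0.7, 3.0]
gripper_width: 17.8
gripper_force: 35.0
```

Call:
send_rows(
  steps=[
    [[0.0226,0.0197,0,0,0],[0.011,0.01,0,0,0],[0,0,0,0,0],[0,0,0,0,0]],
  ],
)

```text
time_s: 40.68
ee_pos: [573.3, 296.3, 152.3]
ee_rot: [180.0, -0.0, 99.5]
force: [-0.2, -0.1, 3.2]
gripper_width: 17.8
gripper_force: 35.0
```

Call:
send_rows(
  steps=[
    [[0,0,-0.05,0,0],[0,0,-0.1,0,0],[0,0,-0.3,0,0],[0,0,-0.5,0,0],[0,0,-0.5,0,0]],
  ],
)

```text
time_s: 41.1
ee_pos: [572.6, 296.0, 209.9]
ee_rot: [-179.9, 0.0, 99.5]
force: [1.2, -0.3, -0.5]
gripper_width: 17.9
gripper_force: 35.0
```

Call:
send_rows(
  steps=[
    [[0,0,-0.3,0,0],[0,0,-0.2,0,0],[0,0,0,0,0]],
  ],
)

```text
time_s: 41.35
ee_pos: [573.9, 296.5, 232.1]
ee_rot: [179.8, -0.1, 99.5]
force: [-0.1, 1.3, -0.7]
gripper_width: 18.0
gripper_force: 35.0
```

```bash
python3 -c "
from h import *
show()"
```

```text
t 41.35 [573.89 296.49 232.06] [ 1.7982e+02 -7.0000e-02  9.9480e+01] F [-0.1   1.34 -0.73] T [-0.07 -0.03  0.01] w 18.0 gf 35.0 L 526.38 M 374.39
```

Call:
send_rows(
  steps=[
    [[-0.3,-0.09,0,0,0],[-0.6,-0.17,0,0,0],[-0.6,-0.17,0,0,0],[-0.6,-0.17,0,0,0],[-0.6,-0.17,0,0,0]],
  ],
)

```text
time_s: 41.77
ee_pos: [559.2, 182.4, 228.5]
ee_rot: [-179.8, 0.0, 99.5]
force: [0.5, -0.2, 0.6]
gripper_width: 17.7
gripper_force: 35.0
```

Call:
send_rows(
  steps=[
    [[-0.6,-0.17,0,0,0],[-0.6,-0.17,0,0,0],[-0.6,-0.17,0,0,0],[-0.6,-0.17,0,0,0],[-0.6,-0.17,0,0,0]],
  ],
)

```text
time_s: 42.18
ee_pos: [545.2, 58.5, 228.7]
ee_rot: [-179.8, 0.0, 99.5]
force: [-0.2, -0.9, -0.4]
gripper_width: 17.7
gripper_force: 35.0
```

Call:
send_rows(
  steps=[
    [[-0.6,-0.17,0,0,0],[-0.3,-0.1,0,0,0],[0,0,0,0,0],[0,0,0,0,0],[0,0,0,0,0]],
  ],
)

```text
time_s: 42.6
ee_pos: [542.0, 24.0, 229.8]
ee_rot: [-180.0, -0.1, 99.5]
force: [0.6, 1.1, -1.1]
gripper_width: 17.9
gripper_force: 35.0
```

Call:
send_rows(
  steps=[
    [[0,0,0,0,0],[0,0,0,0,0],[0,0,0,0,0]],
  ],
)

```text
time_s: 42.85
ee_pos: [542.2, 24.1, 230.2]
ee_rot: [-180.0, -0.0, 99.6]
force: [0.0, -0.8, -0.6]
gripper_width: 17.7
gripper_force: 35.0
```

```bash
python3 - <<'E'
from h import *
show(); f=grab('wrist'); np.savez('pics/ret.npz',**f)
C=cloud(f); z=C[...,2]; h=cv2.cvtColor(f['pixels'],cv2.COLOR_RGB2HSV).astype(int); S,V=h[...,1],h[...,2]
g=(S<60)&(V>60)&(z>50)&(z<72); g[:120]=0;g[235:]=0;g[:,:280]=0;g[:,370:]=0
v,u=np.nonzero(g); print('holder',cv2.minAreaRect(np.float32(plane(f,np.c_[u,v],60)[:,:2])),v.min(),v.max(),u.min(),u.max()); show()
E
```

```text
t 42.85 [542.22  24.1  230.17] [-1.800e+02 -1.000e-02  9.956e+01] F [ 0.   -0.78 -0.57] T [-0.09  0.02 -0.06] w 17.7 gf 35.0 L 533.40 M 100.26
holder ((542.55859375, 23.733903884887695), (64.08995056152344, 63.743350982666016), 9.570343017578125) 151 208 292 351
t 42.90 [542.21  23.97 230.2 ] [ 1.800e+02 -1.000e-02  9.956e+01] F [-0.96 -1.16 -1.73] T [-0.04  0.04  0.03] w 17.7 gf 35.0 L 533.41 M 100.13
```

Call:
send_rows(
  steps=[
    [[0,0,0.3,0,0],[0,0,0.5,0,0],[0,0,0.4,0,0],[0,0,0.2,0,0],[0,0,0.1,0,0]],
  ],
)

```text
time_s: 43.32
ee_pos: [541.5, 23.5, 169.0]
ee_rot: [-179.9, -0.0, 99.5]
force: [-0.1, 0.4, -1.0]
gripper_width: 17.7
gripper_force: 35.0
```

Call:
send_rows(
  steps=[
    [[0,0,0.08,0,0],[0,0,0.08,0,0],[0,0,0.08,0,0],[0,0,0.08,0,0],[0,0,0.08,0,0]],
  ],
)

```text
time_s: 43.73
ee_pos: [542.5, 23.2, 154.4]
ee_rot: [179.9, 0.0, 99.5]
force: [-0.0, 0.6, -1.1]
gripper_width: 17.8
gripper_force: 35.0
```

Call:
send_rows(
  steps=[
    [[0,0,0.08,0,0],[0,0,0.08,0,0],[0,0,0.08,0,0],[0,0,0.08,0,0],[0,0,0.08,0,0]],
  ],
)

```text
time_s: 44.15
ee_pos: [542.2, 23.2, 137.9]
ee_rot: [180.0, -0.0, 99.5]
force: [-0.2, 0.5, -0.6]
gripper_width: 17.9
gripper_force: 35.0
```

```bash
python3 -c "
from h import *
show()"
```

```text
t 44.15 [542.16  23.24 137.93] [180.    -0.    99.49] F [-0.18  0.45 -0.55] T [-0.11  0.07  0.01] w 17.9 gf 35.0 L 533.46 M 99.39
```

Call:
send_rows(
  steps=[
    [[0,0,0.08,0,0],[0,0,0.08,0,0],[0,0,0.08,0,0],[0,0,0.08,0,0],[0,0,0.08,0,0]],
  ],
)

```text
time_s: 44.57
ee_pos: [542.2, 23.3, 121.9]
ee_rot: [180.0, -0.0, 99.5]
force: [-0.3, -0.1, -0.5]
gripper_width: 18.3
gripper_force: 35.0
```

Call:
send_rows(
  steps=[
    [[0,0,0.08,0,0],[0,0,0.06,0,0],[0,0,0.04,0,0],[0,0,0.02,0,0],[0,0,0,0,0]],
  ],
)

```text
time_s: 44.98
ee_pos: [542.1, 23.2, 114.1]
ee_rot: [-180.0, -0.0, 99.5]
force: [-0.4, -0.1, -0.0]
gripper_width: 17.4
gripper_force: 35.0
```

Call:
send_rows(
  steps=[
    [[0,0,0.015,0,0],[0,0,0.015,0,0],[0,0,0,0,0]],
  ],
)

```text
time_s: 45.23
ee_pos: [542.2, 23.3, 113.1]
ee_rot: [180.0, -0.0, 99.5]
force: [-0.1, -0.2, -0.4]
gripper_width: 17.6
gripper_force: 35.0
```

```bash
python3 -c "
from h import *
show()"
```

```text
t 45.23 [542.17  23.26 113.07] [179.99  -0.    99.49] F [-0.15 -0.19 -0.44] T [-0.1   0.07 -0.03] w 17.6 gf 35.0 L 533.47 M 99.42
```

Call:
send_rows(
  steps=[
    [[0,0,0.015,0,0],[0,0,0.01,0,0],[0,0,0,0,0]],
  ],
)

```text
time_s: 45.48
ee_pos: [542.1, 23.2, 112.0]
ee_rot: [-180.0, -0.0, 99.5]
force: [-0.1, -0.0, -0.6]
gripper_width: 17.7
gripper_force: 35.0
```

Call:
send_rows(
  steps=[
    [[0,0,0.01,0,0],[0,0,0.01,0,0],[0,0,0,0,0]],
  ],
)

```text
time_s: 45.73
ee_pos: [542.2, 23.3, 111.4]
ee_rot: [180.0, -0.0, 99.5]
force: [-0.6, 0.3, 0.3]
gripper_width: 17.9
gripper_force: 35.0
```

```bash
python3 -c "
from h import *
show()"
```

```text
t 45.73 [542.2   23.26 111.4 ] [179.99  -0.    99.49] F [-0.59  0.25  0.29] T [-0.1   0.1   0.03] w 17.9 gf 35.0 L 533.50 M 99.43
```

Call:
send_rows(
  steps=[
    [[0,0,0.008,0,0],[0,0,0,0,0],[0,0,0,0,0.2],[0,0,0,0,0.22],[0,0,0,0,0.24]],
  ],
  squeeze=5,
)

```text
time_s: 46.15
ee_pos: [542.1, 23.3, 110.8]
ee_rot: [180.0, -0.0, 99.5]
force: [-0.4, 0.4, -0.7]
gripper_width: 21.5
gripper_force: 0.0
```

Call:
send_rows(
  steps=[
    [[0,0,0,0,0.28],[0,0,0,0,0.35],[0,0,0,0,0.45],[0,0,0,0,0.6],[0,0,0,0,0.6]],
  ],
)

```text
time_s: 46.57
ee_pos: [542.1, 23.2, 110.9]
ee_rot: [-180.0, -0.0, 99.5]
force: [0.1, 0.0, 0.3]
gripper_width: 48.9
gripper_force: 0.0
```

Call:
send_rows(
  steps=[
    [[0,0,0,0,0.6],[0,0,-0.1,0,0.6],[0,0,-0.2,0,0.6],[0,0,-0.4,0,0.6],[0,0,-0.6,0,0.6]],
  ],
)

```text
time_s: 46.98
ee_pos: [540.9, 23.2, 162.5]
ee_rot: [-179.8, -0.0, 99.5]
force: [-0.1, 0.7, 1.0]
gripper_width: 55.0
gripper_force: 0.0
```

Call:
send_rows(
  steps=[
    [[0,0,-0.6,0,0.6],[0,0,-0.5,0,0.6],[0,0,-0.2,0,0.6],[0,0,0,0,0.6],[0,0,0,0,0.6]],
  ],
)

```text
time_s: 47.4
ee_pos: [541.9, 23.2, 214.8]
ee_rot: [180.0, -0.0, 99.5]
force: [-1.0, 0.7, 0.2]
gripper_width: 54.9
gripper_force: 0.0
```

```bash
python3 - <<'E'
from h import *
show(); f=grab('wrist'); g=grab('side'); save(g,'s9')
C=cloud(f); z=C[...,2]; h=cv2.cvtColor(f['pixels'],cv2.COLOR_RGB2HSV).astype(int); H,S,V=h[...,0],h[...,1],h[...,2]
m=(abs(H-110)<12)&(S>100); m[:130]=0;m[235:]=0;m[:,:270]=0;m[:,380:]=0
for v in range(150,234,6):
    if m[v].sum()>5:
        u=np.nonzero(m[v])[0]; zz=np.median(z[v,u[2:-2]]); p=plane(f,[[u[0]-.5,v],[u[-1]+.5,v]],zz)[:,:2]; print(v,round(zz,1),p.mean(0).round(1),np.linalg.norm(p[0]-p[1]).round(1))
def red(F):
  q=cv2.cvtColor(F,cv2.COLOR_BGR2HSV); r=((q[...,0]<8)|(q[...,0]>172))&(q[...,1]>120)&(q[...,2]>80); r[:240]=0; r[:,:320]=0; r[:,390:]=0; v,u=np.nonzero(r); return u.mean(),v.mean(),len(u)
print(red(cv2.imread('pics/side0.png')),red(cv2.imread('pics/s9.png')))
E
```

```text
t 47.40 [541.88  23.23 214.8 ] [180.    -0.    99.49] F [-0.96  0.7   0.25] T [-0.1   0.07  0.02] w 54.9 gf 0.0 L 533.19 M 99.35
174 77.7 [540.   35.5] 13.8
180 116.8 [540.1  37.5] 16.4
186 147.8 [539.7  39.1] 16.1
198 154.7 [541.4  31.5] 18.1
204 155.3 [541.7  27. ] 17.4
(np.float64(351.2645739910314), np.float64(279.0690582959641), 1115) (np.float64(351.24014336917566), np.float64(279.02777777777777), 1116)
```

```bash
python3 -c "
from workcell import env
print(env.job_done())"
```

```text
the job is handed in; nothing more can be done
None
```

The job is handed in at about 47 s of the 72 s: I held the pedal on its stop for about 1.5 s at 26–27 N, about 50 mm from the hinge because the tool cannot tilt, and the seam took two passes since contact nearly faded about 20–26 mm into the first; the second read 1.6–6.4 N, mostly 2–5 N and above 5 N at two points, and the probe is back in its holder leaning slightly within its play.

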